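# Clamp a restored clay tube in the inclined V-stand

## Task

Take the restored clay tube from its storage rest and lay it in the two V saddles of the sloping examination stand, its lower end close to the end stop; keep hold of it until it is down in the V's, never dropping it. Then swing the clamp strap by its orange grip bar right over until it lies down on the tube, and let go. Leave the jar, bottle, dish and brush where they stand.

Things in the scene. Friction and masses are not known exactly. Their poses are not given: they have to be found in the camera images.
- tube_mid (a point): Middle of the axis of the loose clay tube: straight brown cylinder with off-white plaster bands, 160 mm long, 32 mm diameter, about 0.2 kg, treat as solid; x axis along the tube (either end may go first). It starts lying level in the storage rest, its axis 48 mm above the table.
- rest (a point): Storage rest, fixed: plywood board 160 x 80 x 8 mm with two white V supports lined with cork, each 20 mm thick, 64 mm wide, up to 48 mm high, centred 55 mm either side of the middle; the 90 mm gap between them is free for fingers down to the board. Point: centre of the board's underside, on the table; x axis along the tube's axis, z up.
- seat (a point): Where the middle of the tube's axis comes to lie on the sloping stand, half-way between its two V saddles. The stand is fixed; its place and heading vary. Axes: x along the V's, sloping down 30 degrees away from the robot (high end nearest it); y level, across; z square to the slope, upward. Between the saddles is a 100 mm gap, clear of all down to an aluminium plate at z = -50 mm (seat frame).
- strap_saddle (a point): The tube's axis point over the higher V saddle: 60 mm up the slope from the seat (seat x = -60), axes as the seat's. Each saddle is a 90-degree V lined dark grey, 20 mm thick along x, 64 mm wide, its top about level with the tube's axis; the lower one is at seat x = +60. Beside the higher one: hinge ears at y = 30 to 42, up to z = 28 mm, and a post at y = -34 to -42, up to z = 17 mm.
- stop (a point): Centre of the end stop's face on the tube's axis line: 86 mm down the slope from the seat (seat x = +86), axes as the seat's. Steel plate 36 mm wide and 6 mm thick, its top 4 mm below the tube's axis. The tube's low end is 6 mm short of it when the tube's middle is on the seat point; a freed tube may slide down to it.
- strap (a joint): Angle of the clamp strap (rad): 0 = across the higher saddle, pad just down on a seated tube; grows as it swings up (1.57 square to the slope) and open, out over the stand's +y side. Range -0.1 (only with no tube under it) to 3.0. It starts 2.3 to 2.8, wide open. A friction hinge (0.09 N m, about 1 N at the grip bar) keeps it where it is left.
- strap_hinge (a point): A point on the strap's hinge axis, over the higher saddle's +y side: in the seat's frame at x = -60, y = +34, z = +21.5 mm. Axes as the seat's; the hinge axis runs along x.
- strap_grip (a point): Point to take the strap by, on the axis of its orange grip bar: 12 mm diameter, 70 mm long, parallel to the hinge axis, 100 mm from it, sticking out from the strap's free end beyond the stand's high end; the bar ends 20 mm beyond. In the seat's frame it is at x = -102, y = 34 - 100 cos(angle), z = 21.5 + 100 sin(angle) mm. Strap: steel bar 16 mm wide, 5 mm thick. Turns with the strap.
- jar: Bystander: terracotta jar, 88 mm diameter, 88 mm high; origin at its underside's centre. Leave alone.
- bottle: Bystander: amber bottle, 48 mm diameter, 100 mm high; origin at its underside's centre. Leave alone.
- dish: Bystander: white dish, 90 mm diameter, 40 mm high; origin at its underside's centre. Leave alone.
- brush: Bystander: brush lying on the table, 170 mm long, between the stand and the rest; handle to its -x. Leave alone.
Mind the look-alikes: they are no part of the job. Of the things that look like the part that bears tube_mid, the smallest one is meant.

How it is judged:
By the outcome, as a careful person would: the job done as asked, in the order asked, and still so for the second after the job is handed in, with the robot touching nothing.
It also fails if it takes over 67 s, if anything falls off the work surface, if the arm or the gripper's body presses on something with over 40 N, if the wrist force passes 120 N, or if a joint passes its speed limit or range.

## Robot

A 6-joint arm with a two-finger parallel gripper is mounted at the origin on the work surface. World frame = base frame: x ahead of the robot, y to its left, z up, the work surface at z = 0. Lengths are in m, angles in degrees, forces in N, time in s.
With the tool pointing down it reaches from about 0.4 to 0.825 m from the base axis. Payload 7 kg.
Tool frame: the origin (TCP) lies midway between the tips of the shut fingers; the grasp point (between the pads) lies r.grasp_offset behind it (r.grasp_offset is the distance from the TCP to the grasp point, in m); x points along the fingers, z is the direction in which the jaws open and shut, and the axes are right-handed (so a half turn about x gives the same grasp; the last joint's range is limited). The gripper opens to 88 mm and grips with 3 to 60 N. Pads are 19 mm wide; open, the fingers measure 130 mm over their backs; the gripper's body (78 mm by 193 mm) begins 47 mm behind the grasp point.
Start: joints at [-57.634, 20.546, 0.682, 0, -70.136, -16.507], TCP at [0.184, -0.649, 0.227] pointing down, gripper open.
Joint ranges: [-176.03, 176.03], [-82.01, 121.73], [-58.28, 71.71], [-173.87, 95.51], [-174.79, -0.11], [-173.66, 173.66]. Speed limits (degrees/s): [136.94, 136.94, 172.46, 180, 180, 180].

## Interface

Orientations are given as [roll, pitch, yaw] about the fixed x, y, z axes, in that order (R = Rz(yaw) Ry(pitch) Rx(roll)).
In Python, from plant import readout, vision, close_job, r gives the robot as it stands.
- The arm moves only by the shell command python3 -m handwheel 'ROWS' [OPENING] [FORCE]. ROWS is JSON, a list that holds one entry, the list of rows, each a list of 4 numbers: the shift along the world's x, y, z in units of 40 mm (1.0 is 40 mm), then the turn about the world's z in units of 5 degrees (1.0 is 5 degrees). In form: [[[tx, ty, tz, roll], ...]]. A call has 1 to 8 rows; each row shifts and turns the pose as measured when the row begins; what a row does not reach is not made up. A row lasts 1/10 s, in which the tool goes at most 50 mm and 8.59 degrees, less where a joint would pass 70% of its speed; a pose out of reach is approached as far as the arm can. A call is refused whole if a number of a shift passes 1 or a number of a turn 1, either way. A call with a gripper value outside its range is refused whole. OPENING is the finger opening in mm, from 0 to 87.6, set as the call begins (- or left out, the last holds). The fingers move at their own pace and stop on an object; FORCE is the grip in N (left out, the last holds). Time passes only in rows, so rows that do not move let the fingers close. It gives the time, the measured TCP pose, the force and the opening at its end, in the units of the state.
- readout.get_state(): the state, without advancing time (a new reading comes with each control period).
- vision.capture(name): name is "side" or "top"; returns the picture (420x560x3 uint8, blue, green, red); there is no depth.
- vision.get_calibration(name): a dict with "intrinsics" (3x3 intrinsics, pixels), "pose" (4x4, takes a point from camera to world coordinates). Camera axes: x right, y up, looking along -z (the intrinsics and any distortion apply to the point x, -y, -z); pixel columns grow to the right and rows downward; lengths in m; the calibration is good to about 2 mm. A picture is of the moment at which its call begins. get_calibration takes no time and is no camera call.
- close_job(): hands the job in, once; it reports no verdict.
The state is a dict: "time_s": time; "joints": joint angles; "qd": joint speeds; "joint_torque": joint torques, N m; "tcp_pos": TCP position; "eef_rot": TCP orientation; "contact_force": force on the tool from outside, world axes, zero at the start; "moment": the same for the moment, N m; "gripper_width": finger opening in m.
Only numpy, scipy, OpenCV 4.12 (cv2) and the standard library are available. Lean on these libraries where they do the work, as an engineer would, in place of code of your own. Each camera call takes 0.05 s, during which the arm holds its last target.

## Working session

There is one attempt and no reset: what is moved stays moved. The work goes in short steps, Python scripts to look and compute and a shell command to move; the robot and the scene stay as the last step left them, time stands still between calls to the robot, and variables do not carry over. Pictures are saved under pics/ and viewed, and the job is handed in when it is done.

```bash
ls; mkdir -p pics
python3 - <<'E'
from plant import readout, vision, r
import cv2,json
s=readout.get_state(); print(s); print(r.grasp_offset)
for n in("top","side"):
    cv2.imwrite(f"pics/{n}0.png",vision.capture(n)); c=vision.get_calibration(n); print(n,c)
E
```

```text
pics
{'time_s': 0.0, 'joints': array([-5.76334952e+01,  2.05911140e+01,  6.34662927e-01, -1.94186143e-02,
       -7.01370376e+01, -1.65066510e+01]), 'qd': array([ 0.03634465, -0.06298713,  0.00802688,  0.00935916,  0.07028088,
       -0.00435571]), 'joint_torque': array([-3.73591929e-04, -5.82723820e+01,  2.93048304e+01,  6.99739963e+00,
        6.84063751e-03, -1.61254188e-04]), 'tcp_pos': array([ 0.18430142, -0.64884465,  0.22563528]), 'eef_rot': array([  5.4594045 ,  89.90474516, 111.31264556]), 'contact_force': array([0.87056839, 0.63230934, 0.48217772]), 'moment': array([0.02079488, 0.04436231, 0.01623688]), 'gripper_width': 0.08774166314829505}
0.0188
top {'intrinsics': array([[490.50509711,   0.        , 287.25146894],
       [  0.        , 490.50509711, 204.04434383],
       [  0.        ,   0.        ,   1.        ]]), 'pose': array([[-1.56689407e-05,  9.94877400e-01, -1.01088867e-01,
         4.47855106e-01],
       [-9.99945091e-01,  1.04374804e-03,  1.04271563e-02,
         1.88514095e-03],
       [ 1.04792535e-02,  1.01083479e-01,  9.94822756e-01,
         1.29757572e+00],
       [ 0.00000000e+00,  0.00000000e+00,  0.00000000e+00,
         1.00000000e+00]])}
side {'intrinsics': array([[422.82368132,   0.        , 283.62442638],
       [  0.        , 422.82368132, 212.99724437],
       [  0.        ,   0.        ,   1.        ]]), 'pose': array([[-9.41236192e-01,  1.83766103e-01, -2.83380399e-01,
         2.02542524e-01],
       [-3.37748445e-01, -5.13725697e-01,  7.88677308e-01,
         9.83922408e-01],
       [-6.47637468e-04,  8.38042915e-01,  5.45603934e-01,
         8.36084974e-01],
       [ 0.00000000e+00,  0.00000000e+00,  0.00000000e+00,
         1.00000000e+00]])}
```

View pics/top0.png

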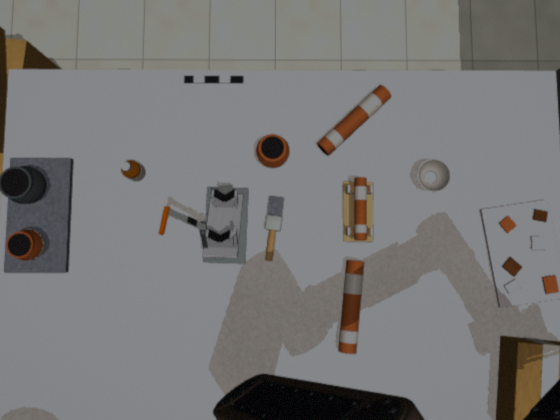

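View pics/side0.png

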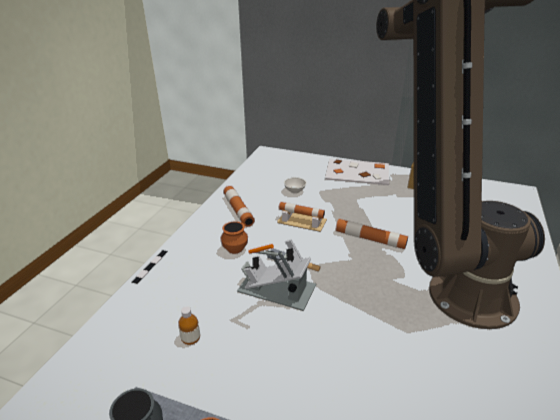

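Candidates for the tube: (360,209) in the plywood rest with the shortest length, (354,120) lying loose and larger, (351,307) lying loose and larger. By description (smallest, lying in the rest) I choose (360,209). Checking this in a crop.

```bash
cat > h.py <<'E'
import numpy as np,cv2
from plant import vision
def ray(n,u,v):
    c=vision.get_calibration(n);K=c["intrinsics"];P=c["pose"]
    d=np.array([(u-K[0,2])/K[0,0],-(v-K[1,2])/K[1,1],-1.]);d=P[:3,:3]@d
    return P[:3,3],d/np.linalg.norm(d)
def plane(n,u,v,z):
    o,d=ray(n,u,v);return o+d*(z-o[2])/d[2]
def proj(n,p):
    c=vision.get_calibration(n);K=c["intrinsics"];P=c["pose"]
    q=P[:3,:3].T@(np.asarray(p)-P[:3,3]);q=q/-q[2]
    return K[0,0]*q[0]+K[0,2],-K[1,1]*q[1]+K[1,2]
def tri(a,b):
    (o1,d1),(o2,d2)=ray("top",*a),ray("side",*b)
    A=np.stack([d1,-d2],1);t=np.linalg.lstsq(A,o2-o1,rcond=None)[0]
    p,q=o1+d1*t[0],o2+d2*t[1];return (p+q)/2,np.linalg.norm(p-q)
def crop(n,f,x0,y0,x1,y1,s,out):
    im=cv2.imread(f) if isinstance(f,str) else f
    c=cv2.resize(im[y0:y1,x0:x1],None,fx=s,fy=s,interpolation=cv2.INTER_CUBIC);cv2.imwrite(out,c)
E
python3 - <<'E'
from h import *
a=cv2.imread("pics/top0.png");b=cv2.imread("pics/side0.png")
crop("top",a,330,165,390,255,6,"pics/c1.png")
crop("top",a,150,170,260,270,6,"pics/c2.png")
crop("side",b,225,190,335,310,5,"pics/c3.png")
hsv=cv2.cvtColor(a,cv2.COLOR_BGR2HSV)
print(hsv[190,360],hsv[209,360],hsv[225,360],hsv[200,349],hsv[239,350])
E
```

```text
[120   2 136] [ 11 191 115] [ 11  15 132] [ 18 118 104] [ 19 105 134]
```

View pics/c1.png

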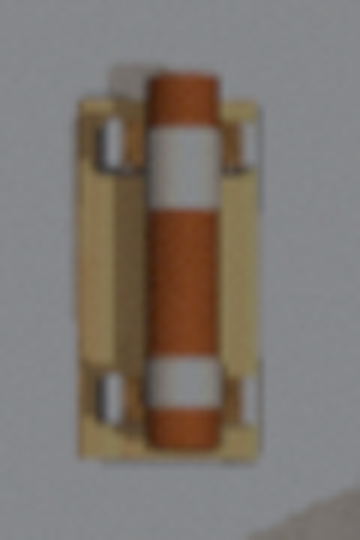

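View pics/c2.png

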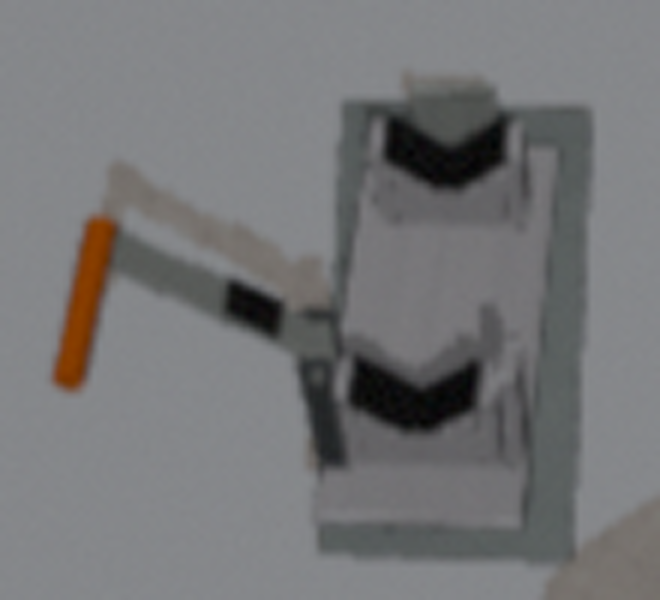

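View pics/c3.png

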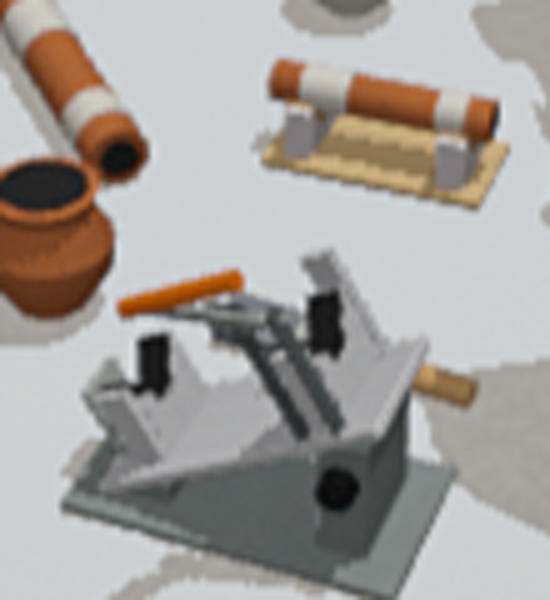

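The crop shows the tube in the plywood rest, with two V supports under it and ends at about (360.7,177) and (360.5,240). Next I zoom the stand to pick the saddle corners.

Run:
```python
from h import *
a=cv2.imread("pics/top0.png");b=cv2.imread("pics/side0.png")
g=lambda im:cv2.convertScaleAbs(im,alpha=1.8)
crop("t",g(a),205,180,245,245,9,"pics/d1.png")
crop("s",g(b),240,235,310,300,10,"pics/d2.png")
for n,im in(("top",a),("side",b)):
    h=cv2.cvtColor(im,cv2.COLOR_BGR2HSV)
    m=cv2.inRange(h,(5,150,60),(20,255,255))
    cs,_=cv2.findContours(m,0,2)
    for c in cs:
        if cv2.contourArea(c)>40: print(n,cv2.minAreaRect(c),np.round(cv2.boxPoints(cv2.minAreaRect(c)),1).tolist())
c0=plane("top",360.7,177.3,.048);c1=plane("top",360.5,239.7,.048);print(c0,c1,np.linalg.norm(c0-c1))
```

```text
top ((516.2862548828125, 404.0655517578125), (5.065774917602539, 30.311603546142578), 4.763640880584717) [[512.5, 419.0], [515.0, 388.79998779296875], [520.0999755859375, 389.20001220703125], [517.5999755859375, 419.3999938964844]]
top ((527.82763671875, 365.5690002441406), (23.335783004760742, 44.84456253051758), 4.763641834259033) [[514.2999877929688, 386.8999938964844], [518.0999755859375, 342.29998779296875], [541.2999877929688, 344.20001220703125], [537.5999755859375, 388.8999938964844]]
top ((347.1199951171875, 347.8399963378906), (16.27857780456543, 8.9442720413208), 10.304845809936523) [[338.29998779296875, 350.79998779296875], [339.8999938964844, 342.0], [355.8999938964844, 344.8999938964844], [354.29998779296875, 353.70001220703125]]
top ((350.30328369140625, 312.1639404296875), (16.024826049804688, 35.761619567871094), 5.194429397583008) [[340.70001220703125, 329.20001220703125], [343.8999938964844, 293.6000061035156], [359.8999938964844, 295.1000061035156], [356.70001220703125, 330.70001220703125]]
top ((549.9039306640625, 284.01922607421875), (16.081523895263672, 11.9630
[... 4379 characters left out ...]
00030517578], [295.5, 205.1999969482422], [311.5, 208.10000610351562], [310.20001220703125, 215.1999969482422]]
side ((236.46153259277344, 203.19229125976562), (14.144856452941895, 10.53930377960205), 56.3099365234375) [[228.1999969482422, 200.1999969482422], [236.89999389648438, 194.39999389648438], [244.8000030517578, 206.1999969482422], [236.0, 212.0]]
side ((106.23136138916016, 218.78939819335938), (43.290924072265625, 266.4168395996094), 61.12021255493164) [[-20.899999618530273, 264.20001220703125], [212.39999389648438, 135.5], [233.3000030517578, 173.39999389648438], [0.0, 302.1000061035156]]
[ 0.6443621  -0.20065797  0.048     ] [ 0.48378012 -0.19771075  0.048     ] 0.1606090221789516
```

View pics/d1.png

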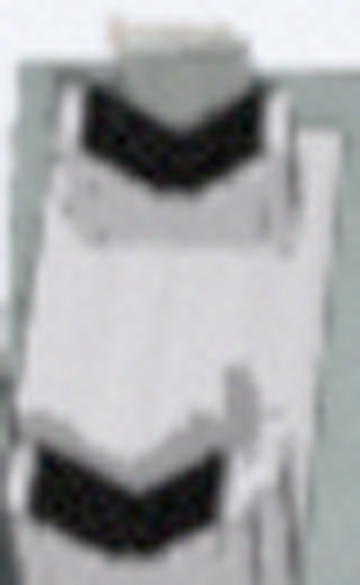

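View pics/d2.png

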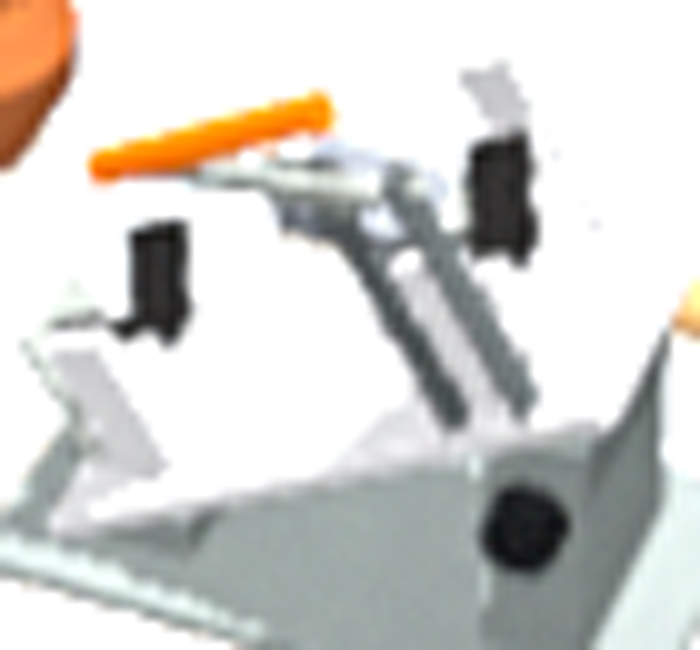

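The tube ends are at (360.7,177) and (360.5,240). The dark V linings can be seen in both views: the lower saddle is at about (224,193) in top and (256,258) in side, the upper at about (219,234) in top and (290,249) in side. Triangulating these and the orange bar.

Run:
```python
from h import *
np.set_printoptions(precision=4,suppress=True)
T=dict(l=(234.25,193.8),u=(229.4,233.6));S=dict(l=(255.9,257.7),u=(289.8,248.8))
P={k:tri(T[k],S[k]) for k in T}
print(P)
l,u=P['l'][0],P['u'][0]
x=(l-u);print("dist",np.linalg.norm(x),"slope",np.degrees(np.arctan2(-x[2],np.hypot(x[0],x[1]))),"head",np.degrees(np.arctan2(x[1],x[0])))
# left edges cast at triangulated heights
L=[plane("top",214.35,194,l[2]),plane("top",208.6,234.4,u[2])]
print(L, np.linalg.norm(L[0]-l),np.linalg.norm(L[1]-u))
ml,mu=(L[0]+l)/2,(L[1]+u)/2
print("seat",(ml+mu)/2,"head",np.degrees(np.arctan2(*(ml-mu)[1::-1])))
for z in (0.005,0.01):
  c=[plane("top",150+q/6,170+w/6,z) for q,w in((342,100),(593,108),(575,560),(318,552))]
  print(z,np.array(c)[:,:2].tolist(),[np.degrees(np.arctan2(*(c[i]-c[j])[1::-1])) for i,j in((0,3),(1,2),(0,1),(3,2))])
# bar ends (axis): centres of end caps from minAreaRect
lo,hi=tri((166.5,206.9),(249.2,251.8)),tri((160.6,233.7),(272,245.3))
print("bar",lo,hi,np.linalg.norm(lo[0]-hi[0])); d=lo[0]-hi[0];print(np.degrees(np.arctan2(d[1],d[0])),np.degrees(np.arctan2(-d[2],np.hypot(d[0],d[1]))))
rc=[plane("top",330+q/6,165+w/6,.008) for q,w in((80,100),(258,102),(260,457),(80,457))]
rc=np.array(rc)[:,:2];print("rest",rc.tolist(),rc.mean(0),[np.degrees(np.arctan2(*(rc[i]-rc[j])[::-1])) for i,j in((0,3),(1,2))])
```

```text
{'l': (array([0.5976, 0.1223, 0.0688]), np.float64(0.0019693302968378677)), 'u': (array([0.4944, 0.1266, 0.1311]), np.float64(0.0027799892602924444))}
dist 0.12064454706601442 slope 31.128011929049553 head -2.3634554855887573
[array([0.598 , 0.1727, 0.0688]), array([0.4938, 0.1762, 0.1311])] 0.05039088497099407 0.04963406790675701
seat [0.5459 0.1494 0.1   ] head -2.1432550907141517
0.005 [[0.6253325287656958, 0.20132641670036944], [0.6219189027281589, 0.09036303082041397], [0.42327901855115296, 0.09663202084713926], [0.4267622777066488, 0.2084847739424339]] [np.float64(-2.0645898609840514), np.float64(-1.8076303873633148), np.float64(88.23793499460001), np.float64(88.21630165679679)]
0.01 [[0.6246460025523846, 0.20055492891508214], [0.6212455812578557, 0.09002077663532956], [0.42337408488690864, 0.09626551667060525], [0.4268438699414126, 0.20768559587511184]] [np.float64(-2.064589860984057), np.float64(-1.8076303873633106), np.float64(88.23793499460005), np.float64(88.21630165679677)]
bar (array([0.5514, 0.2597, 0.2047]), np.float64(0.0016222979653041393)) (array([0.4907, 0.2624, 0.2418]), np.float64(0.000577714826869554)) 0.07124413871454995
-2.474557929582299 31.339578976645377
rest [[0.6388442012442321, -0.16072207345663259], [0.6380700969192691, -0.23971913265544606], [0.48109474199066415, -0.2378148275865798], [0.48107469923056073, -0.1588938233322502]] [ 0.5598 -0.1993] [np.float64(-0.6639199988460591), np.float64(-0.6950345261554978)]
```

The seat comes out at about (0.546, 0.149, 0.100), heading -2°. The tube middle is at about (0.5625, -0.1995), heading about -0.8°. I move to above the tube first, then look at how wide the gripper body is compared with the open strap.

```bash
python3 -m handwheel '[[[0.7,0.8,0,-0.25],[0.7,0.8,0,-0.25],[0.7,0.8,0,-0.25],[0.7,0.8,0,-0.25],[0.7,0.8,0,-0.25],[0.7,0.8,0,-0.25],[0.7,0.8,0,-0.25],[0.7,0.8,0,-0.25]]]'
python3 -m handwheel '[[[0.7,0.8,0,-0.25],[0.7,0.8,0,-0.25],[0.7,0.8,0,-0.25],[0.7,0.8,0,-0.25],[0.7,0.8,0,-0.25],[0.7,0.8,0,-0.25],[0,0,0,0]]]'
python3 - <<'E'
from h import *
from plant import readout
from scipy.spatial.transform import Rotation as R
print(R.from_euler('xyz',readout.get_state()['eef_rot'],degrees=True).as_matrix()[:,2])
for n in("top","side"): cv2.imwrite(f"pics/{n}1.png",vision.capture(n))
E
```

```text
time_s: 0.9
tcp_pos: [0.4095, -0.3848, 0.2207]
eef_rot: [27.6, 89.5, 122.6]
contact_force: [1.5, -1.8, 0.4]
gripper_width: 0.0875
time_s: 1.6
tcp_pos: [0.5846, -0.1791, 0.2187]
eef_rot: [35.1, 89.3, 122.4]
contact_force: [-0.4, -0.9, -0.7]
gripper_width: 0.0876
[0.04685718 0.99885839 0.0092909 ]
```

View pics/side1.png

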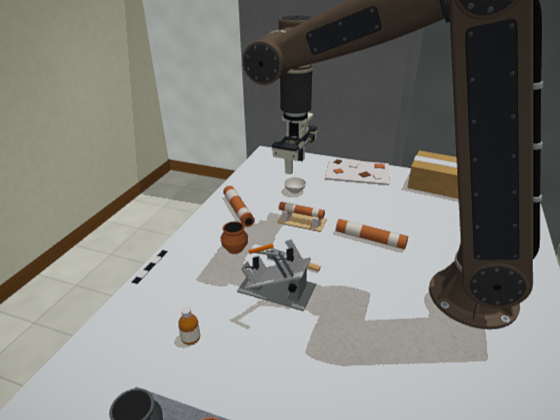

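View pics/top1.png

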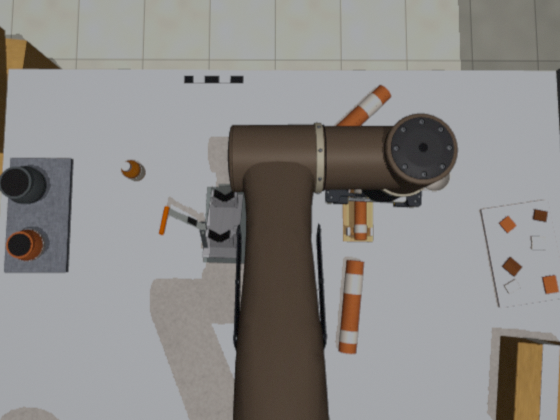

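Run:
```python
from h import *
crop("s","pics/side1.png",255,80,345,200,5,"pics/e1.png")
```

```text
(no output)
```

View pics/e1.png

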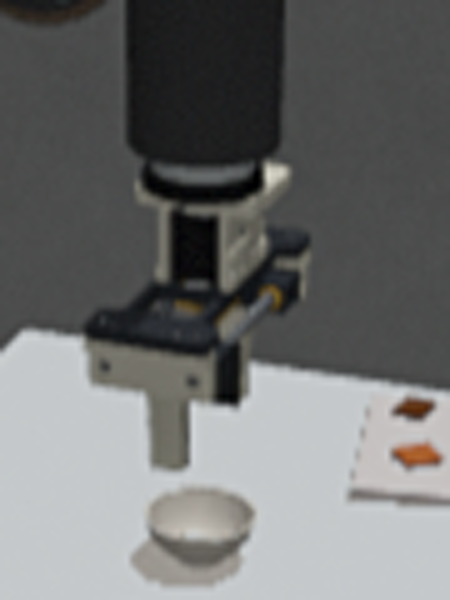

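The gripper's beam is about 190 mm wide across the jaws. With the strap at its present 2.46 rad it would run into the strap arm when the tube is laid in. I'll first push the strap wider open towards 3.0 with the shut fingertips.

```bash
python3 -m handwheel '[[[-0.15,0.9,0.3,0],[-0.15,0.9,0.3,0],[-0.15,0.9,0.3,0],[-0.15,0.9,0.3,0],[-0.15,0.9,0.3,0.1],[-0.15,0.9,0.3,0.1],[-0.15,0.9,0.2,0.1],[-0.15,0.9,0.1,0.1]]]' 0
python3 -m handwheel '[[[-0.15,0.9,0,0.1],[-0.15,0.9,0,0.1],[-0.15,0.9,0,0],[-0.15,0.9,0,0],[0,0,0,0],[0,0,0,0],[0,0,0,0]]]'
```

```text
time_s: 2.5
tcp_pos: [0.5259, 0.1032, 0.3035]
eef_rot: [58.2, 89.1, 146.6]
contact_force: [0.6, 0.5, -0.2]
gripper_width: 0.0287
time_s: 3.2
tcp_pos: [0.4988, 0.2474, 0.3049]
eef_rot: [52.5, 89.1, 141.8]
contact_force: [-0.2, -0.4, 0.5]
gripper_width: -0.0001
```

```bash
python3 -m handwheel '[[[0.2,0.45,-0.4,0],[0.05,0.05,-0.4,0],[0,0,-0.4,0],[0,0,-0.15,0],[0,0,0,0]]]'
python3 - <<'E'
from h import *
a=vision.capture("side");crop("s",a,220,180,330,290,6,"pics/e2.png")
E
```

```text
time_s: 3.7
tcp_pos: [0.511, 0.2611, 0.251]
eef_rot: [43.7, 89.1, 132.5]
contact_force: [-0.4, -1.0, 0.4]
gripper_width: 0.0005
```

View pics/e2.png

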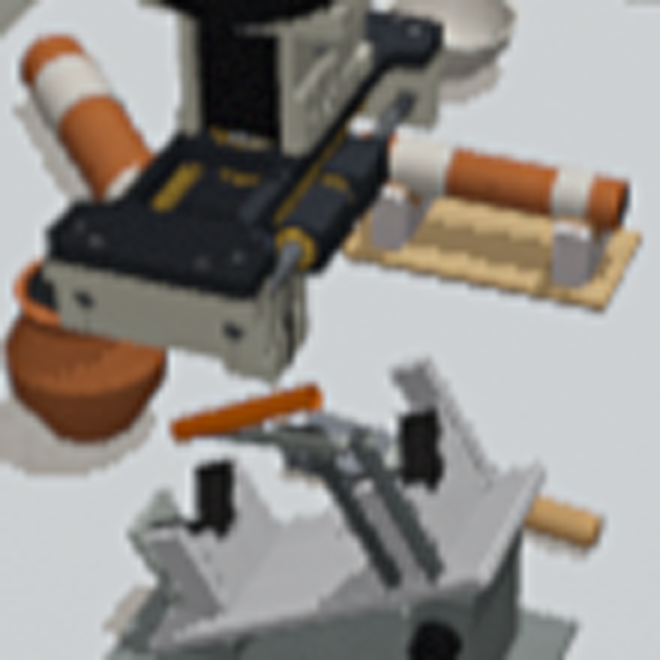

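The picture shows the gripper above the bar with the fingertips hidden by the beam. I push down slowly and watch the force.

```bash
python3 -m handwheel '[[[0,0.05,-0.2,0],[0,0.05,-0.2,0],[0,0.08,-0.2,0],[0,0,0,0]]]'
python3 -m handwheel '[[[0,0.1,-0.2,0],[0,0.1,-0.2,0],[0,0.05,-0.15,0],[0,0,0,0]]]'
```

```text
time_s: 4.15
tcp_pos: [0.5125, 0.269, 0.2283]
eef_rot: [23.0, 89.1, 111.8]
contact_force: [-0.1, -1.1, -0.7]
gripper_width: 0.0004
time_s: 4.55
tcp_pos: [0.5122, 0.2803, 0.2042]
eef_rot: [24.4, 89.1, 113.3]
contact_force: [0.5, 0.9, 0.0]
gripper_width: 0.0002
```

Run:
```python
from h import *
a=vision.capture("side");crop("s",a,220,200,330,310,6,"pics/e3.png")
```

```text
(no output)
```

View pics/e3.png

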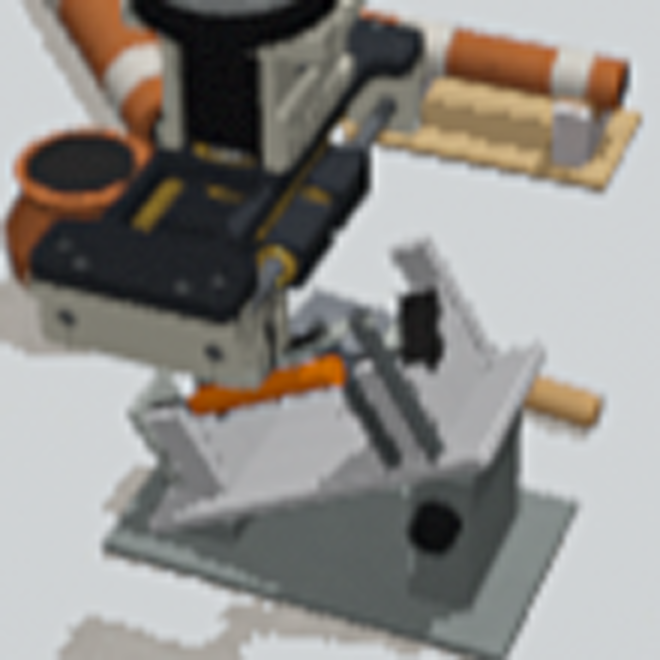

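The bar has swung down to about 2.9 rad (side crop (265,385)). One small extra nudge, then up and over to the tube.

```bash
python3 -m handwheel '[[[0,0.05,-0.12,0],[0,0,0,0],[0,0,0.8,0],[0,0,0.9,0],[0,-0.4,0.8,0],[0.15,-0.8,0,0],[0.15,-0.9,0,0],[0.15,-0.9,0,0]]]'
python3 -m handwheel '[[[0.15,-0.9,0,0],[0.15,-0.9,0,0],[0.15,-0.9,0,0],[0.15,-0.9,0,0],[0.15,-0.9,0,0],[0.15,-0.9,0,0],[0.1,-0.9,0,0],[0.1,-0.9,-0.1,0]]]' 87.6
python3 -m handwheel '[[[0,-0.5,-0.4,0],[0,0,-0.5,0],[0,0,0,0],[0,0,0,0]]]'
python3 - <<'E'
from plant import readout
from scipy.spatial.transform import Rotation as R
from h import *
z=R.from_euler('xyz',readout.get_state()['eef_rot'],degrees=True).as_matrix();print(z[:,0],np.degrees(np.arctan2(z[1,2],z[0,2])))
a=vision.capture("top");crop("t",a,150,170,260,270,6,"pics/f1.png")
E
```

```text
time_s: 5.4
tcp_pos: [0.5297, 0.1614, 0.3032]
eef_rot: [25.3, 89.2, 114.5]
contact_force: [1.0, -0.6, 0.4]
gripper_width: 0.0004
time_s: 6.2
tcp_pos: [0.5736, -0.1391, 0.3026]
eef_rot: [1.8, 89.2, 91.0]
contact_force: [0.7, -0.1, 0.0]
gripper_width: 0.0586
time_s: 6.6
tcp_pos: [0.5731, -0.1656, 0.266]
eef_rot: [2.5, 89.2, 91.4]
contact_force: [0.5, -0.6, -0.3]
gripper_width: 0.0864
[-3.18635368e-04  1.32689929e-02 -9.99911912e-01] 88.87761026690372
```

View pics/f1.png

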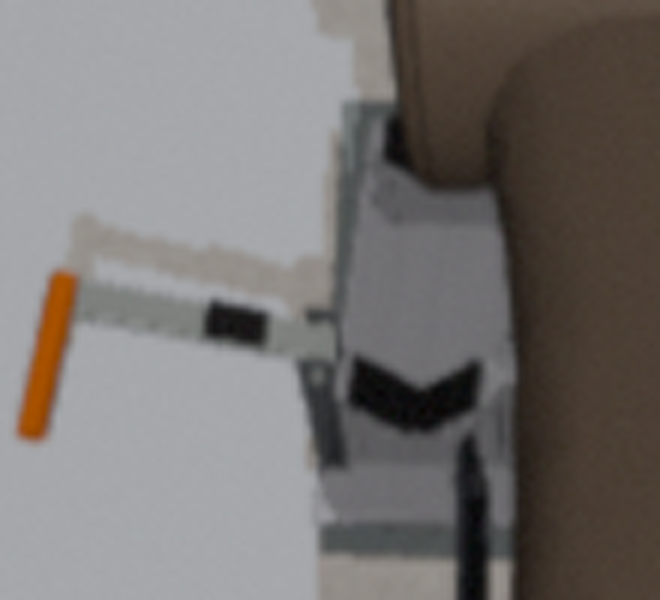

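The strap is now nearly flat open, with the bar at (157,230) in the full image. Descending to the tube, first to above it.

```bash
python3 -m handwheel '[[[0.3,-0.9,0,0],[0,0,-0.8,0],[0,0,-0.8,0],[0,0,-0.8,0],[0,0,-0.7,0],[0,0,0,0]]]'
```

```text
time_s: 7.25
tcp_pos: [0.5903, -0.1992, 0.1476]
eef_rot: [-48.8, 89.0, 40.5]
contact_force: [-0.3, -0.4, -0.1]
gripper_width: 0.0878
```

```bash
python3 -m handwheel '[[[-0.15,0,-0.6,0],[0,0,-0.6,0],[0,0,-0.6,0],[0,0,-0.4,0],[0,0,0,0],[0,0,0,0]]]'
```

```text
time_s: 7.85
tcp_pos: [0.5937, -0.1973, 0.0712]
eef_rot: [-75.4, 88.2, 14.4]
contact_force: [0.6, -0.1, -0.0]
gripper_width: 0.0879
```

```bash
python3 -m handwheel '[[[-0.3,-0.05,-0.3,0],[-0.1,-0.02,-0.3,0],[-0.05,0,-0.3,0],[-0.05,0,0,0],[0,0,0,0]]]'
python3 - <<'E'
from plant import readout
from scipy.spatial.transform import Rotation as R
import numpy as np
s=readout.get_state();z=R.from_euler('xyz',s['eef_rot'],degrees=True).as_matrix();print(z[:,0],z[:,2],np.degrees(np.arctan2(z[1,2],z[0,2])),s['joints'])
E
```

```text
time_s: 8.35
tcp_pos: [0.5789, -0.2001, 0.0411]
eef_rot: [-81.6, 87.7, 8.4]
contact_force: [0.2, -0.1, -0.3]
gripper_width: 0.0876
[ 0.04050238  0.00595842 -0.99916168] [0.00109587 0.99998135 0.00600773] 89.9372100537494 [ -1.06741124  23.75088162 -21.50651739  -0.57000122 -42.42947859
 -88.58939096]
```

```bash
python3 -m handwheel '[[[0.17,0.0,-0.12,-0.1],[0,0,-0.1,0],[0,0,0,0],[0,0,0,0]]]'
```

```text
time_s: 8.75
tcp_pos: [0.5879, -0.2001, 0.0324]
eef_rot: [-82.4, 87.6, 7.0]
contact_force: [0.1, -0.0, 1.0]
gripper_width: 0.088
```

```bash
python3 -m handwheel '[[[0,0,0,0],[0,0,0,0],[0,0,0,0],[0,0,0,0],[0,0,0,0],[0,0,0,0],[0,0,0,0],[0,0,0,0]]]' 20 35
python3 -m handwheel '[[[0,0,0,0],[0,0,0,0],[0,0,0.2,0],[0,0,0.2,0],[0,0,0.3,0],[0,0,0.3,0],[0,0,0,0]]]'
python3 - <<'E'
from h import *
a=vision.capture("side");cv2.imwrite("pics/side2.png",a);crop("s",a,250,130,350,240,6,"pics/f2.png")
E
```

```text
time_s: 9.55
tcp_pos: [0.588, -0.1971, 0.0329]
eef_rot: [-77.8, 87.5, 11.6]
contact_force: [-1.7, 14.3, 3.9]
gripper_width: 0.0312
time_s: 10.25
tcp_pos: [0.5874, -0.1969, 0.0762]
eef_rot: [-77.2, 87.5, 12.1]
contact_force: [0.7, 0.2, -2.1]
gripper_width: 0.0311
```

View pics/f2.png

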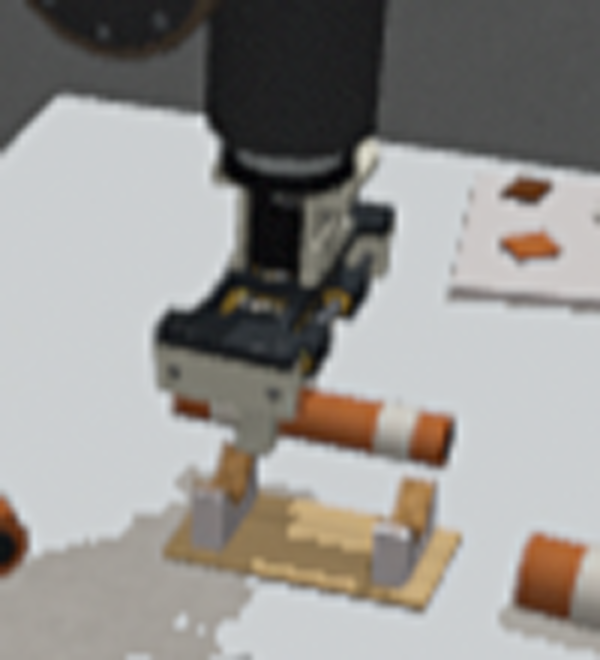

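The tube is held level, clear of the rest, and the force change agrees with about 0.2 kg. I carry it high to above the stand.

```bash
python3 -m handwheel '[[[0,0,0.4,0],[0,0,0.6,0],[0,0,0.7,0],[0,0,0.7,0],[0,0.2,0.7,0],[0,0.4,0.7,0],[0,0.5,0.4,0],[0,0.5,0.1,-0.05]]]'
python3 -m handwheel '[[[-0.05,0.6,0,-0.05],[-0.05,0.7,0,-0.05],[-0.05,0.7,0,-0.05],[-0.05,0.7,0,-0.05],[-0.05,0.7,0,0],[-0.05,0.7,0,0],[-0.05,0.6,0,0],[-0.05,0.5,0,0]]]'
python3 -m handwheel '[[[-0.05,0.4,0,0],[-0.05,0.3,0,0],[0,0,0,0],[0,0,0,0]]]'
cat > st.py <<'E'
from plant import readout
from scipy.spatial.transform import Rotation as R
import numpy as np
np.set_printoptions(precision=4,suppress=True)
s=readout.get_state();z=R.from_euler('xyz',s['eef_rot'],degrees=True).as_matrix();print(s['time_s'],s['tcp_pos'],'approach',z[:,0],'jaw',np.degrees(np.arctan2(z[1,2],z[0,2])),s['contact_force'],s['gripper_width'])
E
python3 st.py
```

```text
time_s: 11.1
tcp_pos: [0.5821, -0.1324, 0.2499]
eef_rot: [-70.0, 88.0, 18.8]
contact_force: [-0.6, 0.3, -2.3]
gripper_width: 0.0313
time_s: 11.9
tcp_pos: [0.5627, 0.0836, 0.249]
eef_rot: [-66.7, 88.0, 20.9]
contact_force: [-0.0, -0.2, -1.6]
gripper_width: 0.0313
time_s: 12.3
tcp_pos: [0.557, 0.1151, 0.2476]
eef_rot: [-65.3, 88.1, 22.4]
contact_force: [0.6, -0.1, -2.4]
gripper_width: 0.0312
12.3 [0.557  0.1151 0.2476] approach [ 0.0308  0.0127 -0.9994] jaw 87.7480399738446 [ 0.5799 -0.053  -2.3741] 0.031238818203806987
```

```bash
python3 -m handwheel '[[[0.2,0.4,0,0.05],[0.1,0.4,-0.2,0],[0,0,-0.4,0],[0,0,-0.5,0],[-0.03,0,-0.4,0],[0,0,0,0]]]'
python3 st.py
python3 - <<'E'
from h import *
a=vision.capture("side");cv2.imwrite("pics/side3.png",a);crop("s",a,190,140,330,310,4.5,"pics/g1.png")
a=vision.capture("top");cv2.imwrite("pics/top3.png",a)
E
```

```text
time_s: 12.9
tcp_pos: [0.5694, 0.1493, 0.1834]
eef_rot: [-64.6, 88.1, 23.2]
contact_force: [0.0, 0.0, -1.9]
gripper_width: 0.0309
12.9 [0.5694 0.1493 0.1834] approach [ 0.0306  0.0131 -0.9994] jaw 87.81429166954169 [ 0.0004  0.0058 -1.8536] 0.030891550380098096
```

View pics/g1.png

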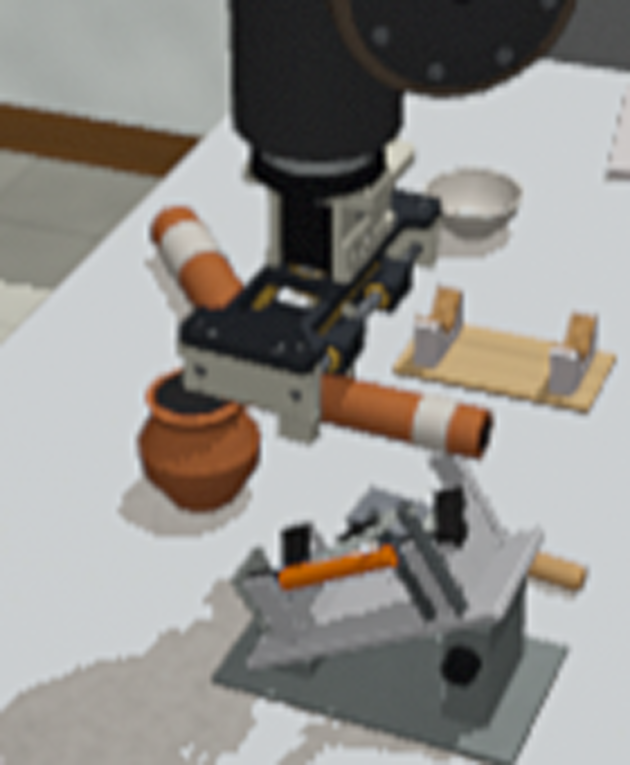

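View pics/top3.png

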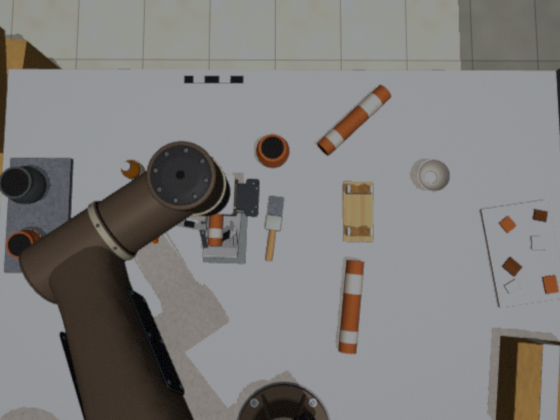

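The tube hangs level over the stand, its high end at (215,247) in top, clear of the ears and the strap bar. I check its position along x from the visible end.

Run:
```python
from h import *
a=cv2.imread("pics/top3.png");crop("t",cv2.convertScaleAbs(a,alpha=1.6),190,200,250,265,9,"pics/g2.png")
```

```text
(no output)
```

View pics/g2.png

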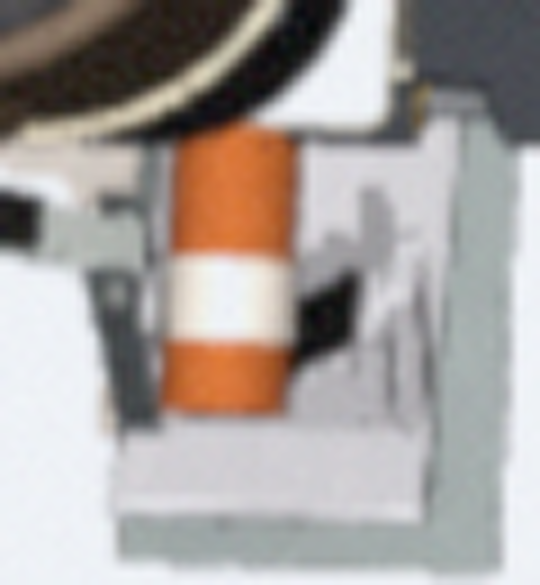

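Run:
```python
from h import *
e=plane("top",215.2,245.7,.198);print(e,plane("top",215.5,233.3,.198), "mid x",e[0]+.08,"g",.569-e[0]-.08)
```

```text
[0.46602062 0.15109461 0.198     ] [0.4936562  0.15083401 0.198     ] mid x 0.5460206234745147 g 0.02297937652548522
```

```bash
python3 -m handwheel '[[[-0.05,0,-0.4,0],[-0.03,0,-0.4,0],[-0.02,0,-0.3,0],[0,0,0,0]]]' - 15
python3 st.py
```

```text
time_s: 13.4
tcp_pos: [0.5701, 0.1512, 0.145]
eef_rot: [-65.1, 87.5, 22.7]
contact_force: [-0.2, -0.5, -2.6]
gripper_width: 0.0312
13.4 [0.5701 0.1512 0.145 ] approach [ 0.0409  0.0171 -0.999 ] jaw 87.8701480999834 [-0.1574 -0.5003 -2.5983] 0.031209401531655395
```

```bash
python3 -m handwheel '[[[-0.1,-0.06,-0.2,0],[-0.06,-0.04,-0.2,0],[-0.03,-0.02,-0.15,0],[0,0,0,0]]]'
python3 st.py
```

```text
time_s: 13.8
tcp_pos: [0.5641, 0.1473, 0.1243]
eef_rot: [-64.6, 87.1, 23.3]
contact_force: [-0.7, 1.3, -0.3]
gripper_width: 0.0317
13.8 [0.5641 0.1473 0.1243] approach [ 0.0459  0.0197 -0.9988] jaw 87.89087074893517 [-0.7284  1.3269 -0.3358] 0.03171970755367389
```

```bash
python3 -m handwheel '[[[0.05,0.04,-0.15,0],[0,0,-0.2,0],[0,0,0,0]]]'
python3 st.py
python3 - <<'E'
from h import *
a=vision.capture("side");crop("s",a,200,150,330,310,4.5,"pics/g3.png")
E
```

```text
time_s: 14.1
tcp_pos: [0.5669, 0.1496, 0.1102]
eef_rot: [-64.3, 87.0, 23.6]
contact_force: [-1.4, 1.3, -0.9]
gripper_width: 0.0316
14.1 [0.5669 0.1496 0.1102] approach [ 0.0475  0.0207 -0.9987] jaw 87.9016742128189 [-1.3708  1.2907 -0.9375] 0.03157943204958597
```

View pics/g3.png

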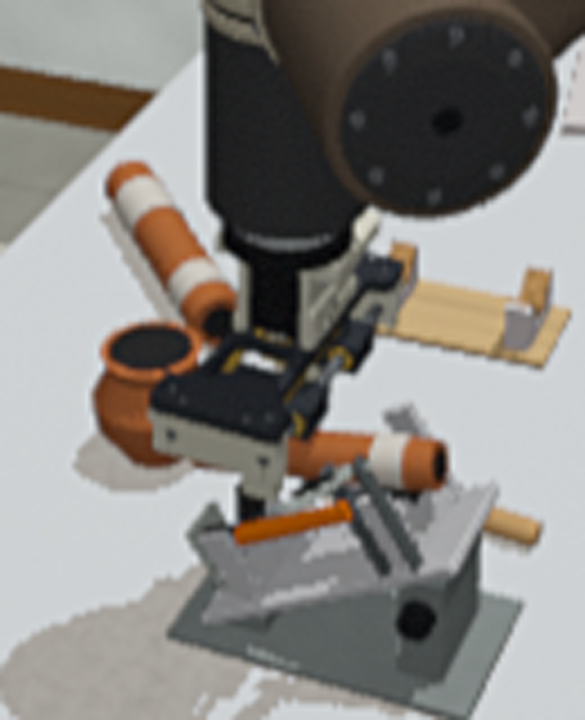

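The tube's high end rests in the upper V (side crop (440,465)) and it has started to tilt in the grip. Continuing the descent.

```bash
python3 -m handwheel '[[[-0.02,-0.03,-0.15,0],[-0.02,-0.02,-0.15,0],[-0.02,-0.02,-0.15,0],[0,0,0,0]]]'
python3 st.py
```

```text
time_s: 14.55
tcp_pos: [0.5652, 0.1478, 0.0915]
eef_rot: [-63.3, 86.9, 24.5]
contact_force: [0.4, 3.2, -0.4]
gripper_width: 0.032
14.55 [0.5652 0.1478 0.0915] approach [ 0.0494  0.0226 -0.9985] jaw 87.89247944743491 [ 0.4155  3.1666 -0.4218] 0.03202881188128402
```

```bash
python3 -m handwheel '[[[0.03,0.05,-0.12,0],[0,0,-0.12,0],[0,0,0,0]]]'
python3 st.py
python3 - <<'E'
from h import *
a=vision.capture("side");crop("s",a,200,150,330,310,4.5,"pics/g4.png")
a=vision.capture("top");crop("t",cv2.convertScaleAbs(a,alpha=1.6),190,180,250,265,7,"pics/g5.png")
E
```

```text
time_s: 14.85
tcp_pos: [0.5666, 0.1498, 0.0814]
eef_rot: [-63.8, 86.9, 24.1]
contact_force: [0.3, 2.2, -0.6]
gripper_width: 0.0315
14.85 [0.5666 0.1498 0.0814] approach [ 0.0496  0.0222 -0.9985] jaw 87.92940689567963 [ 0.2807  2.2196 -0.6492] 0.03153642243816463
```

View pics/g4.png

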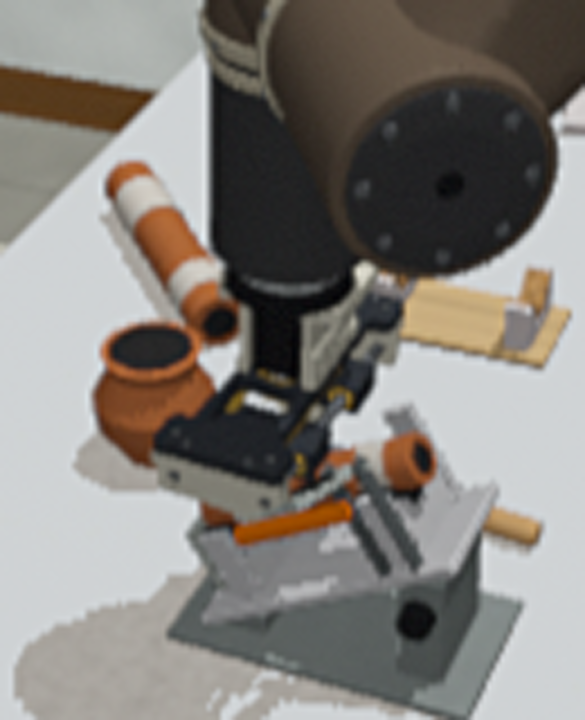

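View pics/g5.png

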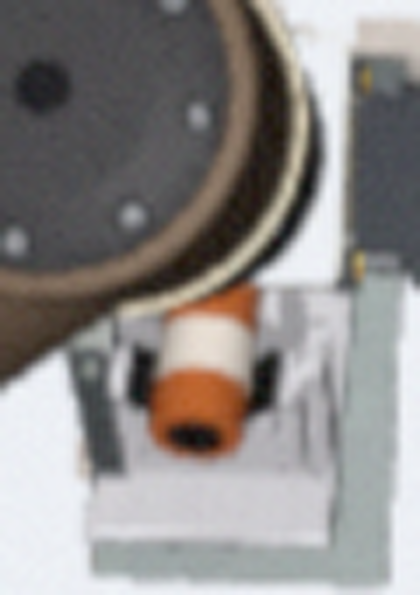

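The tube now slopes steeply with its high end centred in the upper V (top crop (200,400)), and the beam is clear of the ears. Last millimetres.

```bash
python3 -m handwheel '[[[-0.01,0.02,-0.08,0],[-0.01,0,-0.06,0],[0,0,0,0]]]'
python3 st.py
```

```text
time_s: 15.25
tcp_pos: [0.5681, 0.1507, 0.0798]
eef_rot: [-65.6, 86.6, 22.4]
contact_force: [-0.1, 2.7, -1.8]
gripper_width: 0.0318
15.25 [0.5681 0.1507 0.0798] approach [ 0.0548  0.0226 -0.9982] jaw 88.03783088526946 [-0.0655  2.7305 -1.821 ] 0.031797689939564576
```

```bash
python3 -m handwheel '[[[-0.03,-0.02,-0.12,0],[-0.01,0,-0.08,0],[0,0,0,0]]]'
python3 st.py
```

```text
time_s: 15.55
tcp_pos: [0.5696, 0.1508, 0.077]
eef_rot: [-66.5, 86.1, 21.6]
contact_force: [0.0, 2.1, -3.2]
gripper_width: 0.0319
15.55 [0.5696 0.1508 0.077 ] approach [ 0.0629  0.0249 -0.9977] jaw 88.18652265796337 [ 0.0421  2.1169 -3.2321] 0.031873308997062366
```

Run:
```python
from plant import readout
s=readout.get_state();print(s['joints'],s['moment'],s['contact_force'],s['joint_torque'])
from h import *
a=vision.capture("side");crop("s",a,220,210,310,300,7,"pics/g6.png")
```

```text
[  34.39725135   18.45084613  -24.92798574    1.25890724  -42.84537384
 -127.15353947] [ 0.42566707  0.0074772  -0.07960339] [ 0.04205469  2.11690558 -3.2320527 ] [ -0.64512217 -50.57398438  22.9801029    5.90371415  -0.44741113
   0.10839731]
```

View pics/g6.png

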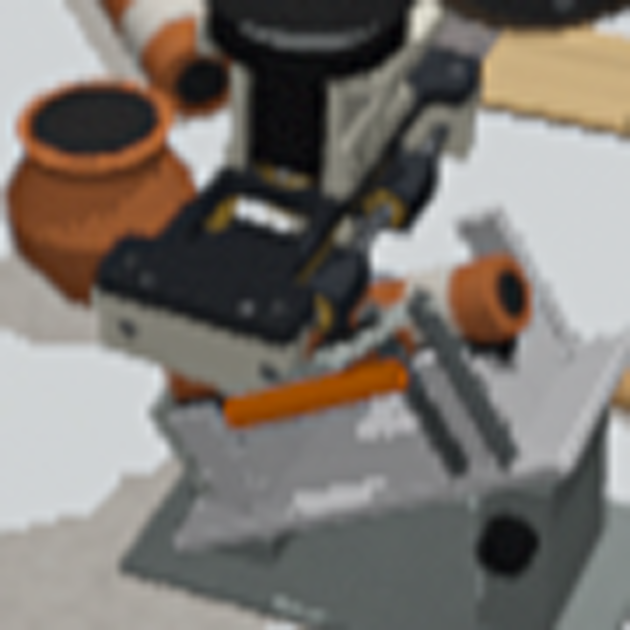

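```bash
python3 - <<'E'
from h import *
cv2.imwrite("pics/g7.png",vision.capture("side"));cv2.imwrite("pics/g8.png",vision.capture("top"))
E
python3 st.py
```

```text
15.7 [0.5695 0.1507 0.0765] approach [ 0.0622  0.0246 -0.9978] jaw 88.18113684693024 [-0.9686  1.8122  5.7374] 0.031536869813184376
```

View pics/g7.png

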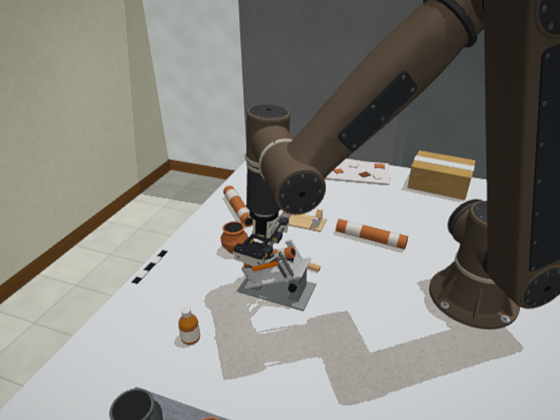

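View pics/g8.png

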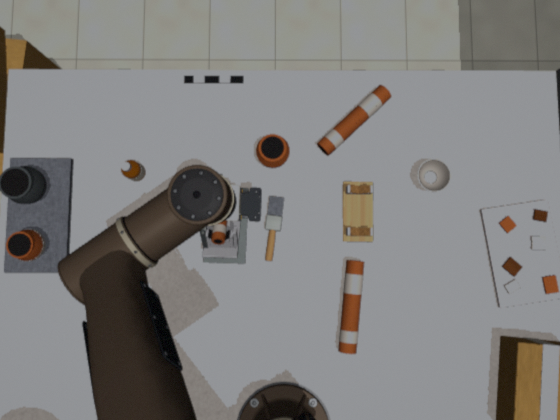

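Run:
```python
from h import *
np.set_printoptions(precision=4,suppress=True)
h=np.radians(-2.1);c=np.sqrt(3)/2
X=np.array([c*np.cos(h),c*np.sin(h),-.5]);Y=np.array([-np.sin(h),np.cos(h),0]);Z=np.cross(X,Y);S=np.array([.546,.1494,.1])
for d in(-80,-77): print(d,proj("side",S+X*d/1000),proj("top",S+X*d/1000), S+X*d/1000)
crop("t","pics/g8.png",200,205,245,260,12,"pics/g9.png");crop("s","pics/g7.png",260,225,320,285,10,"pics/g10.png")
```

```text
-80 (np.float64(292.48756439761274), np.float64(253.069460014071)) (np.float64(218.25542711257435), np.float64(241.52285233316437)) [0.4768 0.1519 0.14  ]
-77 (np.float64(291.56070941359104), np.float64(253.28806926747134)) (np.float64(218.3940786327026), np.float64(240.4330687500725)) [0.4794 0.1518 0.1385]
```

View pics/g9.png

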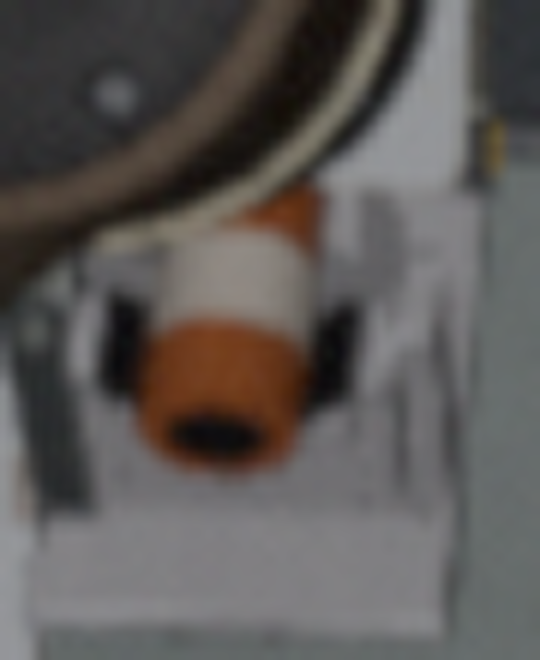

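View pics/g10.png

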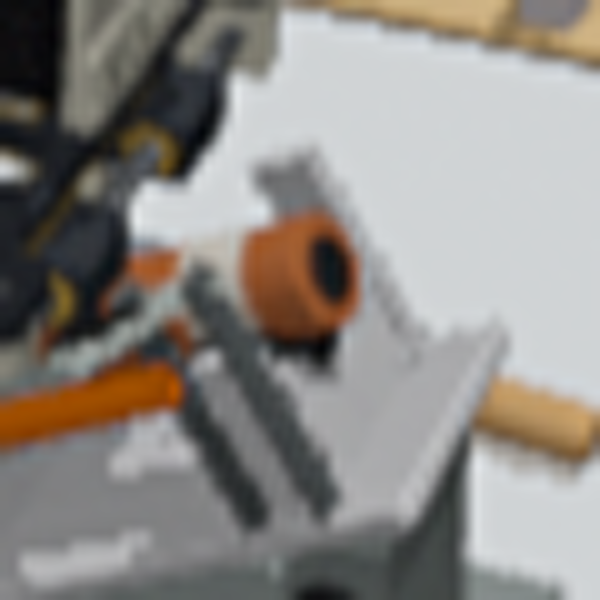

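```bash
python3 -m handwheel '[[[-0.03,0.05,-0.05,0],[0,0,0,0],[0,0,0,0]]]'
python3 st.py
python3 -m handwheel '[[[-0.03,0,-0.12,0],[0,0,0,0],[0,0,0,0]]]'
python3 st.py
```

```text
time_s: 16.0
tcp_pos: [0.5697, 0.1506, 0.0763]
eef_rot: [-69.5, 86.1, 18.6]
contact_force: [-1.3, 3.6, 1.3]
gripper_width: 0.0317
16.0 [0.5697 0.1506 0.0763] approach [ 0.064   0.0216 -0.9977] jaw 88.22322964797192 [-1.3149  3.6219  1.324 ] 0.03170616207648233
time_s: 16.3
tcp_pos: [0.5702, 0.1507, 0.0732]
eef_rot: [-70.3, 85.9, 17.9]
contact_force: [-0.1, 1.6, 3.8]
gripper_width: 0.0317
16.3 [0.5702 0.1507 0.0732] approach [ 0.0674  0.0218 -0.9975] jaw 88.30214082435205 [-0.1111  1.5655  3.8457] 0.03174162652875547
```

```bash
python3 -m handwheel '[[[-0.03,0,-0.12,0],[0,0,0,0],[0,0,0,0]]]'
python3 st.py
python3 - <<'E'
from h import *
a=vision.capture("side");crop("s",a,260,225,320,285,10,"pics/g11.png")
crop("s",a,220,225,300,295,8,"pics/g12.png")
a=vision.capture("top");crop("t",a,200,205,245,260,12,"pics/g13.png")
E
python3 st.py
```

```text
time_s: 16.6
tcp_pos: [0.5706, 0.1508, 0.07]
eef_rot: [-71.2, 85.8, 17.1]
contact_force: [0.7, 1.3, 2.0]
gripper_width: 0.0316
16.6 [0.5706 0.1508 0.07  ] approach [ 0.0703  0.0217 -0.9973] jaw 88.37484626108665 [0.6527 1.3265 2.0281] 0.031641432569974946
16.7 [0.5706 0.1508 0.07  ] approach [ 0.0702  0.0216 -0.9973] jaw 88.38082207360783 [0.6759 1.3582 2.2592] 0.03197637416220774
```

View pics/g11.png

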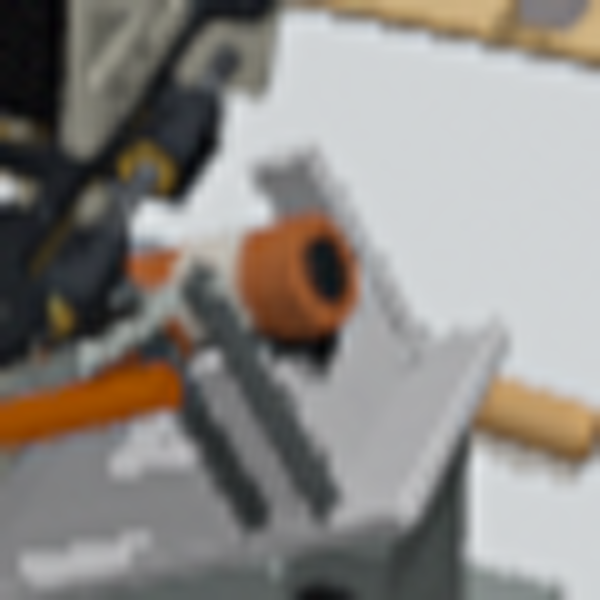

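View pics/g12.png

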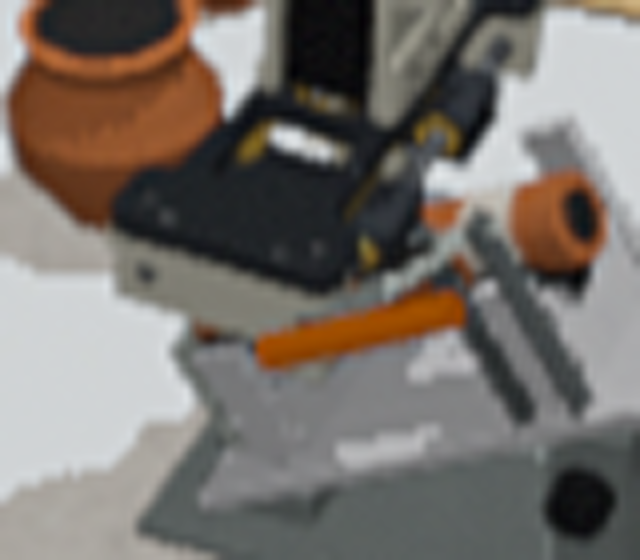

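View pics/g13.png

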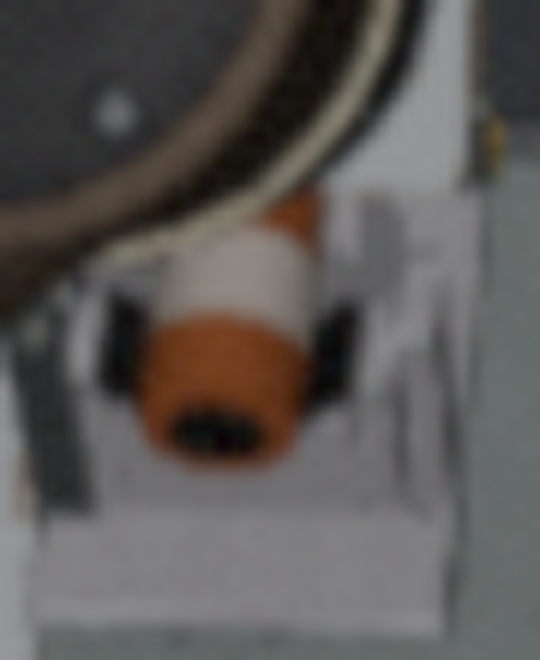

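```bash
python3 -m handwheel '[[[-0.05,0,-0.15,0],[0,0,0,0],[0,0,0,0]]]'
python3 st.py
python3 - <<'E'
from h import *
h=np.radians(-2.1);c=np.sqrt(3)/2
X=np.array([c*np.cos(h),c*np.sin(h),-.5]);Y=np.array([-np.sin(h),np.cos(h),0]);Z=np.cross(X,Y);S=np.array([.546,.1494,.1])
for d in(80,83): print(d,proj("side",S+X*d/1000),proj("side",S+X*d/1000+Z*.016),proj("side",S+X*d/1000+Y*.016))
print("dark lining lower outer +y",proj("side",S+X*.07+Y*.0226),proj("side",S+X*.05+Y*.0226))
E
```

```text
time_s: 17.0
tcp_pos: [0.5706, 0.1509, 0.0659]
eef_rot: [-72.0, 85.6, 16.4]
contact_force: [1.5, 1.1, 2.1]
gripper_width: 0.0315
17.0 [0.5706 0.1509 0.0659] approach [ 0.0739  0.0218 -0.997 ] jaw 88.4493194413625 [1.467  1.0641 2.0556] 0.03147031375487808
80 (np.float64(246.56598299587353), np.float64(263.900585484894)) (np.float64(243.77947395049623), np.float64(259.43626325682527)) (np.float64(244.05957502138574), np.float64(267.31862328954844))
83 (np.float64(245.76835467390077), np.float64(264.0887151653332)) (np.float64(242.9822642907305), np.float64(259.63126444376485)) (np.float64(243.2570361154397), np.float64(267.5040400442431))
dark lining lower outer +y (np.float64(245.70831050010872), np.float64(268.1316572083174)) (np.float64(251.17964576855357), np.float64(266.87868787625416))
```

```bash
python3 - <<'E'
from h import *
a=vision.capture("side");crop("s",a,230,240,300,290,10,"pics/g14.png")
E
python3 st.py
```

```text
17.05 [0.5706 0.1509 0.0659] approach [ 0.0738  0.0217 -0.997 ] jaw 88.45005650768195 [ 0.8617 -0.4807  2.3323] 0.03145698499685253
```

View pics/g14.png

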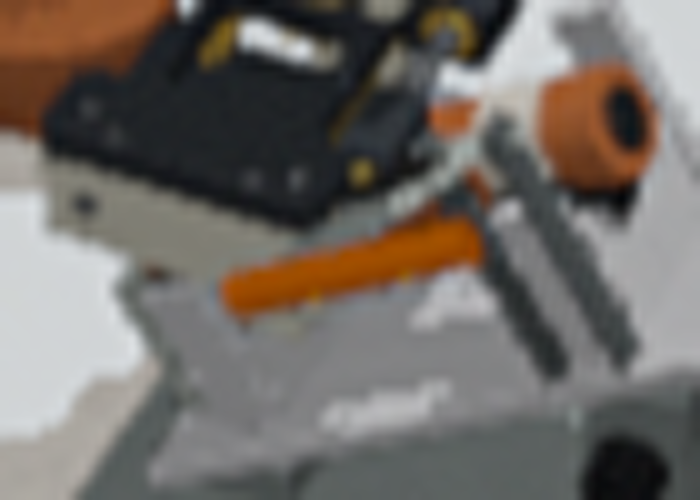

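The tube lies parallel to the stand in both V's. Pressing further only makes the fingers slip down on it, so it has stopped descending. I ease the grip to 3 N so it settles, then open slightly.

```bash
python3 -m handwheel '[[[0,0,0,0],[0,0,0,0],[0,0,-0.05,0],[0,0,0,0]]]' - 3
python3 -m handwheel '[[[0,0,0,0],[0,0,0,0],[0,0,0,0],[0,0,0,0]]]' 38
python3 st.py
python3 -m handwheel '[[[0,0,0,0],[0,0,0,0],[0,0,0,0],[0,0,0,0]]]' 46
python3 st.py
python3 - <<'E'
from h import *
a=vision.capture("side");crop("s",a,230,235,300,285,10,"pics/g15.png")
E
```

```text
time_s: 17.45
tcp_pos: [0.5708, 0.151, 0.0638]
eef_rot: [-72.3, 85.6, 16.2]
contact_force: [1.8, 0.8, -1.1]
gripper_width: 0.0322
time_s: 17.85
tcp_pos: [0.5699, 0.1505, 0.0626]
eef_rot: [-72.5, 85.7, 15.9]
contact_force: [1.6, 0.7, 1.5]
gripper_width: 0.0379
17.85 [0.5699 0.1505 0.0626] approach [ 0.0718  0.0205 -0.9972] jaw 88.44611261675716 [1.5947 0.7004 1.4556] 0.0379084328732186
time_s: 18.25
tcp_pos: [0.5698, 0.1505, 0.0625]
eef_rot: [-72.4, 85.7, 15.9]
contact_force: [1.0, -0.3, 0.6]
gripper_width: 0.0456
18.25 [0.5698 0.1505 0.0625] approach [ 0.0715  0.0204 -0.9972] jaw 88.43735508503308 [ 1.0494 -0.3399  0.5855] 0.04557361146915063
```

View pics/g15.png

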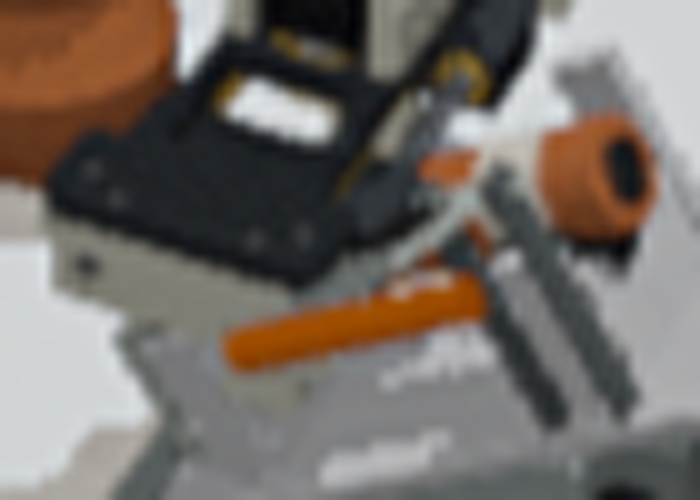

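```bash
python3 -m handwheel '[[[0.05,0,0.3,0],[0.05,0,0.4,0],[0,0,0.6,0],[0,0,0.7,0],[0,0,0.8,0],[0,0,0.8,0],[0,0,0.8,0],[0,0,0,0]]]'
python3 st.py
python3 -m handwheel '[[[0.3,0.7,0.2,0],[0.3,0.8,0.2,0],[0.2,0.8,0.2,0],[0.2,0.8,0,0],[0,0,0,0]]]'
python3 - <<'E'
from h import *
a=vision.capture("side");crop("s",a,215,215,315,315,7,"pics/h1.png")
a=vision.capture("top");cv2.imwrite("pics/top5.png",a);crop("t",a,150,170,260,270,6,"pics/h2.png")
E
```

```text
time_s: 19.1
tcp_pos: [0.5706, 0.1477, 0.2497]
eef_rot: [-74.3, 86.0, 14.2]
contact_force: [0.1, -0.7, -0.6]
gripper_width: 0.046
19.1 [0.5706 0.1477 0.2497] approach [ 0.0672  0.017  -0.9976] jaw 88.51480133618176 [ 0.0849 -0.7292 -0.6288] 0.04599753940218945
time_s: 19.6
tcp_pos: [0.6101, 0.2739, 0.2802]
eef_rot: [-72.5, 85.9, 15.8]
contact_force: [0.2, -0.4, -0.4]
gripper_width: 0.0457
```

View pics/h1.png

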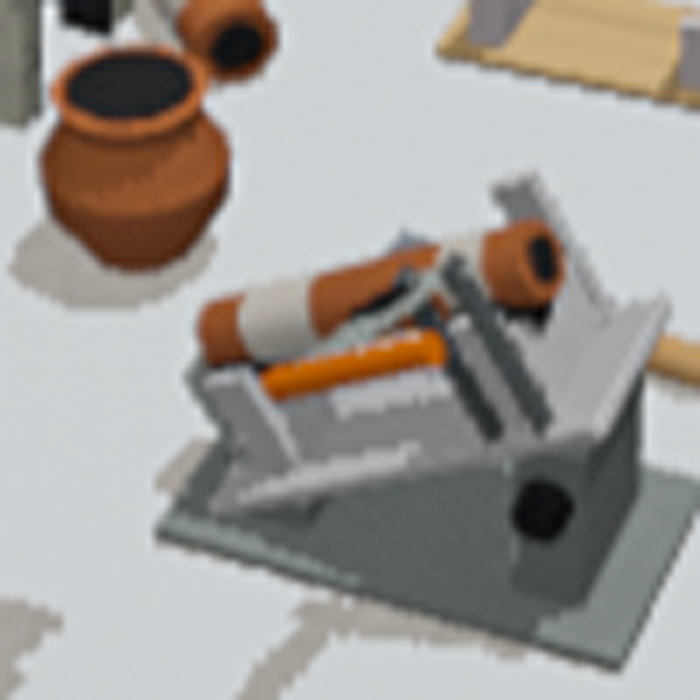

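View pics/h2.png

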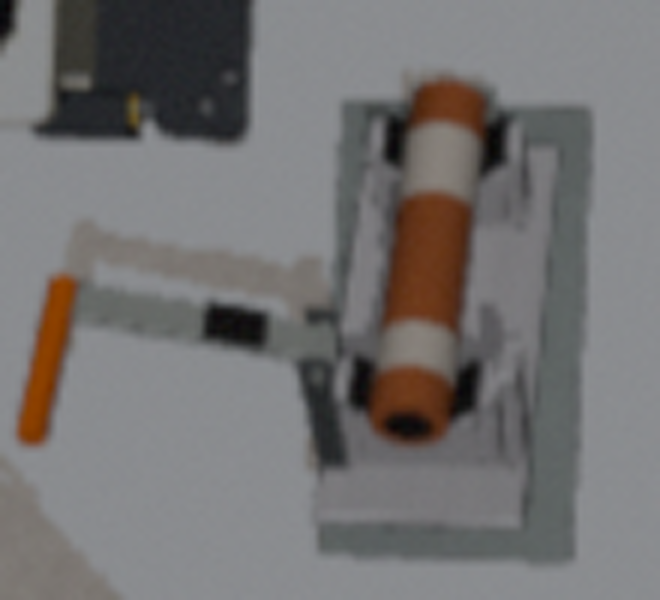

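The tube lies in both V's, high end at (218.3,240.7) in top and (292.6,251.9) in side. I check its low end against the stop by projection.

Run:
```python
from h import *
np.set_printoptions(precision=1,suppress=True)
h=np.radians(-2.1);c=np.sqrt(3)/2
X=np.array([c*np.cos(h),c*np.sin(h),-.5]);Y=np.array([-np.sin(h),np.cos(h),0]);Z=np.cross(X,Y);S=np.array([.546,.1494,.1])
P=lambda n,x,y,z:np.array(proj(n,S+(X*x+Y*y+Z*z)/1000))
def ct(q): return (q-np.array([150,170]))*6
def cs(q): return (q-215)*7
for x in(77,80,83,86): print(x,'end top edge top',ct(P("top",x,0,16)),'side centre',cs(P("side",x,0,0)),'side top',cs(P("side",x,0,16)),'side +y',cs(P("side",x,16,0)))
for x in(-83,-80,-77): print(x,'top centre',ct(P("top",x,0,0)),'side',cs(P("side",x,0,0)))
print('stop',[ct(P("top",92,y,-4)) for y in(18,-18)],[cs(P("side",92,y,-4)) for y in(18,-18)],ct(P("top",86,18,-4)))
print('saddle top +y outer',[cs(P("side",x,32,0)) for x in(50,70)],'-y',[cs(P("side",x,-22.6,0)) for x in(-70,-50)])
```

```text
77 end top edge top [447.   88.4] side centre [226.6 341. ] side top [207.1 309.7] side +y [209.1 364.9]
80 end top edge top [447.8  82.8] side centre [221.  342.3] side top [201.5 311.1] side +y [203.4 366.2]
83 end top edge top [448.5  77.1] side centre [215.4 343.6] side top [195.9 312.4] side +y [197.8 367.5]
86 end top edge top [449.2  71.5] side centre [209.8 344.9] side top [190.3 313.8] side +y [192.2 368.8]
-83 top centre [408.7 435.7] side [548.9 265. ]
-80 top centre [409.5 429.1] side [542.4 266.5]
-77 top centre [410.4 422.6] side [535.9 268. ]
stop [array([412.,  88.]), array([496.3,  91.2])] [array([183.7, 382.2]), array([223., 329.])] [410.5  99.1]
saddle top +y outer [array([242.9, 377.7]), array([204.5, 386.4])] -y [array([542.1, 237.3]), array([500.1, 247.5])]
```

Both ends match a seated tube with its middle at seat x ≈ +2. Side rows are off by about 1 px everywhere, which is the calibration. Now I locate the bar for the grip.

```bash
python3 - <<'E'
from h import *
np.set_printoptions(precision=4,suppress=True)
lo,hi=tri((160.2,216.9),(253.5,269.4)),tri((155.6,242.8),(277.7,264.8))
print(lo,hi);d=hi[0]-lo[0];L=np.linalg.norm(d);print(L,"grip",hi[0]-d/L*.02)
h=np.radians(-2.1);c=np.sqrt(3)/2
X=np.array([c*np.cos(h),c*np.sin(h),-.5]);Y=np.array([-np.sin(h),np.cos(h),0]);Z=np.cross(X,Y);S=np.array([.546,.1494,.1])
for a in(2.95,2.9,2.7,2.5,2.2,1.9,1.57,1.2,.9,.6,.4,.2,0): print(a,S+X*-.102+Y*(.034-.1*np.cos(a))+Z*(.0215+.1*np.sin(a)))
E
python3 st.py
```

```text
(array([0.5319, 0.2813, 0.1726]), np.float64(0.0007132903630624119)) (array([0.4709, 0.2818, 0.2045]), np.float64(0.0028302282016166623))
0.06883456902922608 grip [0.4887 0.2816 0.1952]
2.95 [0.4828 0.284  0.1861]
2.9 [0.4852 0.2828 0.1903]
2.7 [0.4944 0.2758 0.2066]
2.5 [0.5026 0.2652 0.2214]
2.2 [0.5123 0.2435 0.2396]
1.9 [0.5182 0.2168 0.2516]
1.57 [0.5197 0.1843 0.2562]
1.2 [0.515  0.1483 0.2503]
0.9 [0.5066 0.1227 0.2375]
0.6 [0.4949 0.1027 0.2185]
0.4 [0.4858 0.0935 0.2033]
0.2 [0.476  0.0879 0.1868]
0 [0.466  0.0863 0.1696]
19.7 [0.6096 0.2714 0.2806] approach [ 0.0697  0.0194 -0.9974] jaw 88.34811228395189 [ 1.1172 -0.2385 -0.1304] 0.045792922303666134
```

```bash
python3 -m handwheel '[[[-0.6,0.05,0,0],[-0.6,0.05,0,0],[-0.6,0.05,0,0],[-0.6,0.05,0,0],[-0.6,0.05,0,0],[0,0,0,0],[0,0,-0.4,0],[0,0,0,0]]]' 50
python3 st.py
```

```text
time_s: 20.5
tcp_pos: [0.4833, 0.272, 0.2657]
eef_rot: [-72.9, 85.9, 15.1]
contact_force: [-0.1, -0.6, -1.4]
gripper_width: 0.0505
20.5 [0.4833 0.272  0.2657] approach [ 0.0682  0.0184 -0.9975] jaw 88.05645972024345 [-0.1396 -0.6364 -1.4459] 0.05052659706232898
```

```bash
python3 -m handwheel '[[[0.1,0.2,-0.5,0],[0,0,-0.5,0],[-0.05,0,-0.5,0],[-0.05,0,-0.3,0],[0,0,0,0]]]'
python3 st.py
```

```text
time_s: 21.0
tcp_pos: [0.4863, 0.2776, 0.1957]
eef_rot: [-72.7, 85.7, 15.2]
contact_force: [-0.2, 0.6, -0.1]
gripper_width: 0.05
21.0 [0.4863 0.2776 0.1957] approach [ 0.0723  0.0196 -0.9972] jaw 87.91098049905746 [-0.2126  0.6431 -0.1137] 0.04998659356305647
```

```bash
python3 -m handwheel '[[[0.03,0.12,-0.3,0],[0,0,-0.25,0],[0,0,0,0]]]'
python3 st.py
python3 - <<'E'
from h import *
a=vision.capture("top");crop("t",a,130,170,260,270,6,"pics/h3.png")
a=vision.capture("side");crop("s",a,215,195,315,295,7,"pics/h4.png")
E
```

```text
time_s: 21.3
tcp_pos: [0.4889, 0.2833, 0.1741]
eef_rot: [-72.0, 85.6, 15.9]
contact_force: [-0.5, 0.2, 0.8]
gripper_width: 0.0496
21.3 [0.4889 0.2833 0.1741] approach [ 0.0744  0.0212 -0.997 ] jaw 87.89933692968968 [-0.5036  0.2067  0.8126] 0.049566808239237856
```

View pics/h3.png

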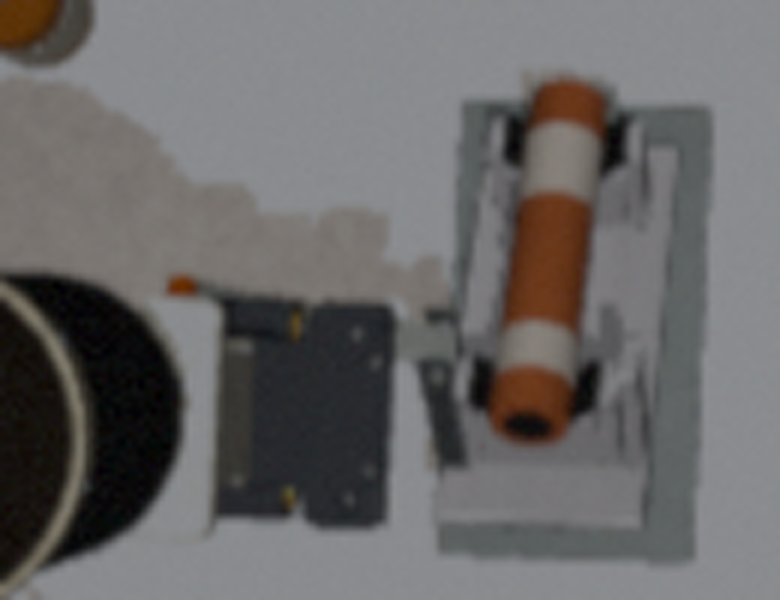

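View pics/h4.png

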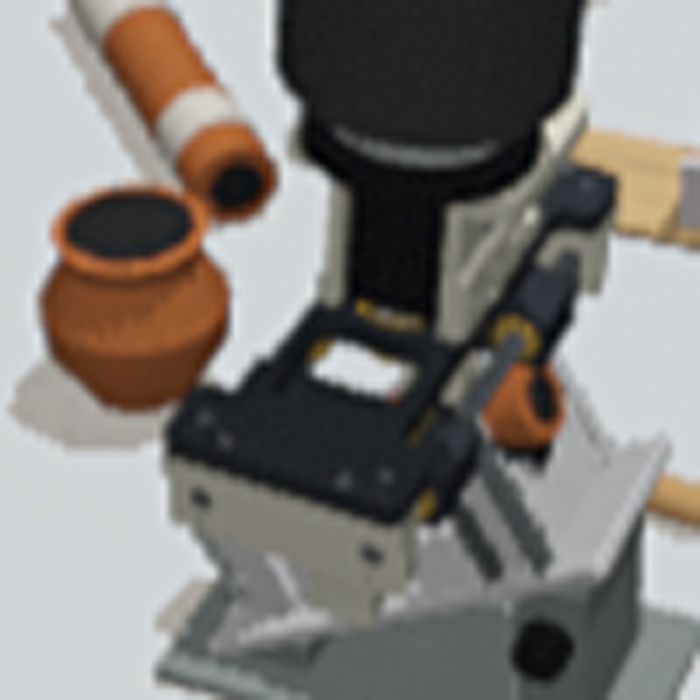

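The bar is between the fingers, its far end showing at (181,287) in the crop. I grip it lightly and follow the arc.

```bash
python3 -m handwheel '[[[0,0,0,0],[0,0,0,0],[0,0,0,0],[0,0,0,0],[0,0,0,0],[0,0,0,0],[0,0,0,0]]]' 4 10
python3 st.py
python3 -m handwheel '[[[0.12,-0.09,0.2,0],[0.12,-0.09,0.2,0],[0.1,-0.14,0.19,0],[0.1,-0.14,0.19,0],[0,0,0,0]]]'
python3 st.py
```

```text
time_s: 22.1
tcp_pos: [0.49, 0.2843, 0.1772]
eef_rot: [-70.6, 85.3, 17.3]
contact_force: [0.4, 0.3, -0.0]
gripper_width: 0.0114
22.1 [0.49   0.2843 0.1772] approach [ 0.0777  0.0242 -0.9967] jaw 87.9392008171 [ 0.4224  0.2506 -0.0218] 0.011378980370251061
time_s: 22.6
tcp_pos: [0.5084, 0.2657, 0.2101]
eef_rot: [-69.4, 85.3, 18.4]
contact_force: [-1.3, 0.9, 1.1]
gripper_width: 0.0115
22.6 [0.5084 0.2657 0.2101] approach [ 0.0771  0.0257 -0.9967] jaw 87.94550257910403 [-1.3462  0.9217  1.0834] 0.01153420406564355
```

```bash
python3 -m handwheel '[[[0.12,-0.27,0.23,0],[0.12,-0.27,0.23,0],[0.08,-0.33,0.15,0],[0.07,-0.33,0.15,0],[0.03,-0.4,0.08,0],[0.01,-0.4,0.04,0],[0,0,0,0]]]'
python3 st.py
```

```text
time_s: 23.3
tcp_pos: [0.5271, 0.1802, 0.2479]
eef_rot: [-67.9, 85.2, 19.9]
contact_force: [1.3, 1.3, -1.1]
gripper_width: 0.0113
23.3 [0.5271 0.1802 0.2479] approach [ 0.0792  0.0287 -0.9964] jaw 87.89085691604993 [ 1.3084  1.2757 -1.1402] 0.011332936265745766
```

```bash
python3 -m handwheel '[[[-0.07,-0.4,-0.08,0],[-0.09,-0.4,-0.1,0],[-0.11,-0.32,-0.17,0],[-0.12,-0.3,-0.18,0],[0,0,0,0]]]'
python3 st.py
```

```text
time_s: 23.8
tcp_pos: [0.511, 0.118, 0.2251]
eef_rot: [-67.9, 85.0, 19.9]
contact_force: [4.6, 1.6, -4.8]
gripper_width: 0.0118
23.8 [0.511  0.118  0.2251] approach [ 0.0816  0.0295 -0.9962] jaw 87.82470906429256 [ 4.554   1.5593 -4.8164] 0.011843415350480177
```

```bash
python3 -m handwheel '[[[-0.12,-0.19,-0.21,0],[-0.14,-0.19,-0.22,0],[-0.1,-0.12,-0.19,0],[-0.1,-0.11,-0.19,0],[0,0,0,0]]]'
python3 st.py
python3 - <<'E'
from h import *
a=vision.capture("side");crop("s",a,225,205,325,305,7,"pics/h5.png")
a=vision.capture("top");crop("t",a,180,170,280,280,6,"pics/h6.png")
E
```

```text
time_s: 24.3
tcp_pos: [0.4882, 0.0914, 0.1875]
eef_rot: [-65.8, 85.2, 21.9]
contact_force: [4.0, 1.1, -2.1]
gripper_width: 0.0111
24.3 [0.4882 0.0914 0.1875] approach [ 0.0783  0.0315 -0.9964] jaw 87.77411178270759 [ 3.9942  1.0792 -2.1089] 0.011076538891076591
```

View pics/h5.png

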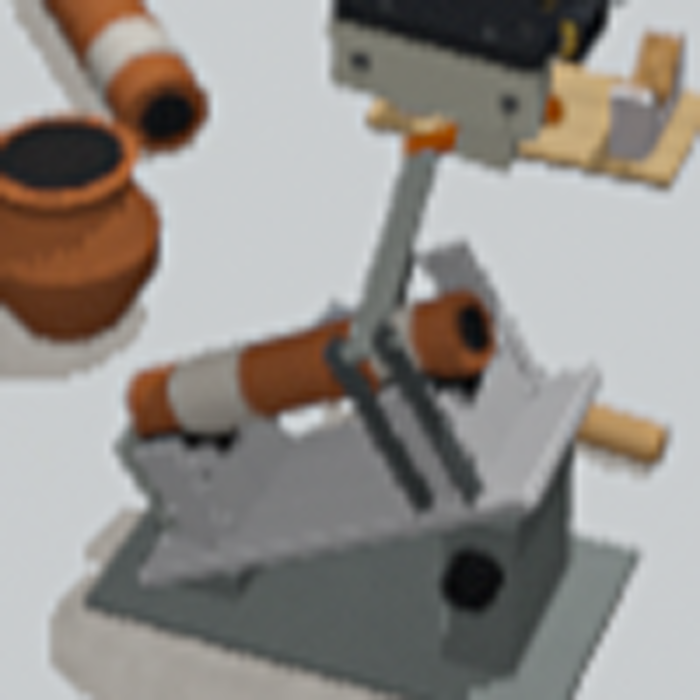

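View pics/h6.png

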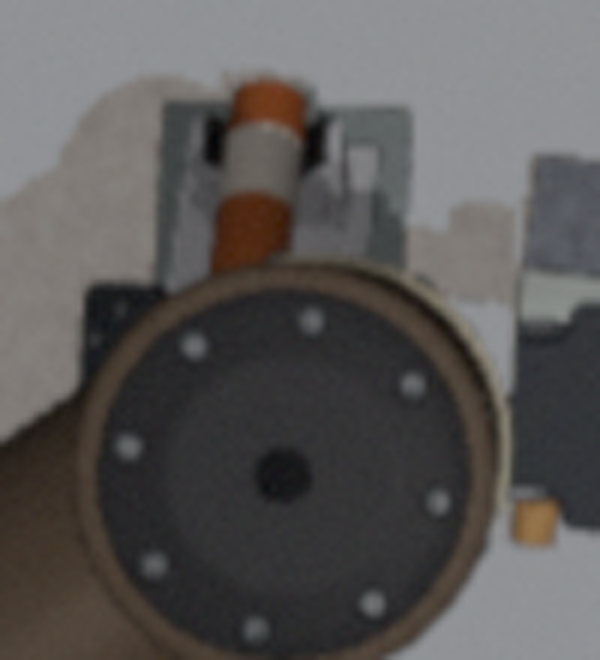

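The strap follows, and the bar is still held at about 0.35 rad (side crop (430,135)). Finishing the swing down.

```bash
python3 -m handwheel '[[[-0.1,-0.05,-0.17,0],[-0.1,-0.04,-0.17,0],[-0.1,-0.02,-0.17,0],[0,0,0,0]]]'
python3 st.py
python3 -m handwheel '[[[-0.08,0,-0.13,0],[0,0,0,0],[0,0,0,0]]]'
python3 st.py
```

```text
time_s: 24.8
tcp_pos: [0.4762, 0.0878, 0.1666]
eef_rot: [-65.6, 85.0, 22.1]
contact_force: [1.7, 3.3, -1.1]
gripper_width: 0.0115
24.8 [0.4762 0.0878 0.1666] approach [ 0.0804  0.0327 -0.9962] jaw 87.82350693144157 [ 1.6886  3.3417 -1.1386] 0.011472755611719903
time_s: 25.1
tcp_pos: [0.474, 0.0878, 0.1623]
eef_rot: [-66.6, 84.8, 21.2]
contact_force: [-0.4, 3.8, 4.5]
gripper_width: 0.0117
25.1 [0.474  0.0878 0.1623] approach [ 0.0848  0.033  -0.9959] jaw 87.92334307466008 [-0.3904  3.84    4.5405] 0.011748804561581713
```

Upward force is now building. One more small push, then a look.

```bash
python3 -m handwheel '[[[-0.06,0,-0.1,0],[0,0,0,0],[0,0,0,0]]]'
python3 st.py
python3 -m handwheel '[[[-0.04,0,-0.1,0],[0,0,0,0],[0,0,0,0]]]'
python3 st.py
python3 - <<'E'
from h import *
a=vision.capture("side");crop("s",a,225,205,325,305,7,"pics/h7.png")
E
```

```text
time_s: 25.4
tcp_pos: [0.4736, 0.0879, 0.1605]
eef_rot: [-67.8, 84.4, 20.2]
contact_force: [-0.6, 4.0, 1.6]
gripper_width: 0.0117
25.4 [0.4736 0.0879 0.1605] approach [ 0.091   0.0334 -0.9953] jaw 88.03635828118911 [-0.5656  4.0238  1.6261] 0.01173537731658297
time_s: 25.7
tcp_pos: [0.4736, 0.088, 0.1584]
eef_rot: [-68.6, 84.2, 19.5]
contact_force: [-0.3, 2.4, 2.6]
gripper_width: 0.012
25.7 [0.4736 0.088  0.1584] approach [ 0.0958  0.0339 -0.9948] jaw 88.12307602807526 [-0.3411  2.4454  2.6435] 0.012016334409170272
```

View pics/h7.png

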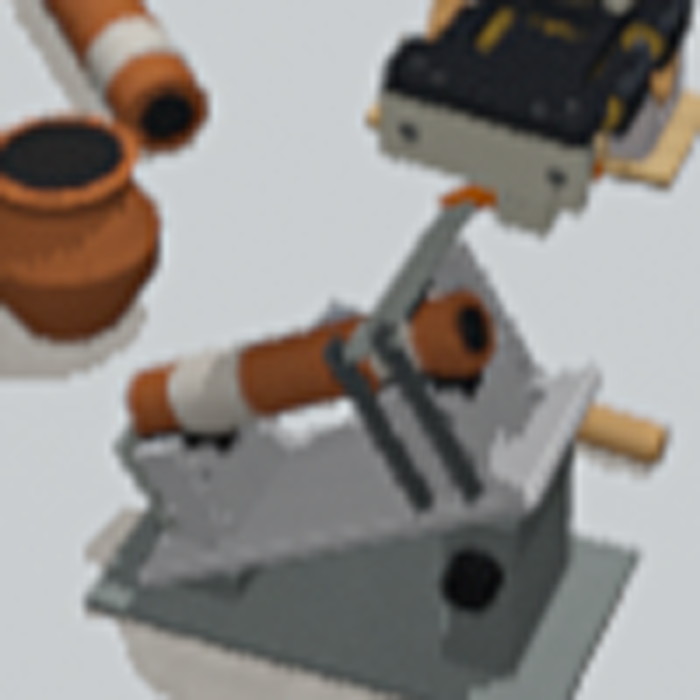

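The strap is near the tube and the fingers seem to slip on the bar now. I release, rise, and check the gap.

```bash
python3 -m handwheel '[[[0,0,0,0],[0,0,0,0],[0,0,0,0],[0,0,0,0]]]' 40
python3 -m handwheel '[[[-0.05,-0.05,0.5,0],[0,0,0.7,0],[0,0,0.8,0],[0,0,0.5,0],[-0.3,-0.6,0,0],[-0.3,-0.7,0,0],[-0.3,-0.7,0,0],[0,0,0,0]]]'
python3 st.py
python3 - <<'E'
from h import *
a=vision.capture("side");cv2.imwrite("pics/s8.png",a);crop("s",a,245,205,325,285,8,"pics/h8.png")
a=vision.capture("top");cv2.imwrite("pics/t8.png",a);crop("t",a,180,170,280,280,6,"pics/h9.png")
E
```

```text
time_s: 26.15
tcp_pos: [0.4709, 0.0858, 0.1559]
eef_rot: [-69.7, 84.6, 18.3]
contact_force: [0.5, -0.4, -0.1]
gripper_width: 0.0368
time_s: 26.95
tcp_pos: [0.4286, -0.0005, 0.2568]
eef_rot: [-71.4, 85.0, 16.7]
contact_force: [0.2, 0.5, -0.6]
gripper_width: 0.0404
26.95 [ 0.4286 -0.0005  0.2568] approach [ 0.083   0.0249 -0.9962] jaw 88.12194776343462 [ 0.1961  0.5236 -0.6232] 0.0403973556991863
```

View pics/h8.png

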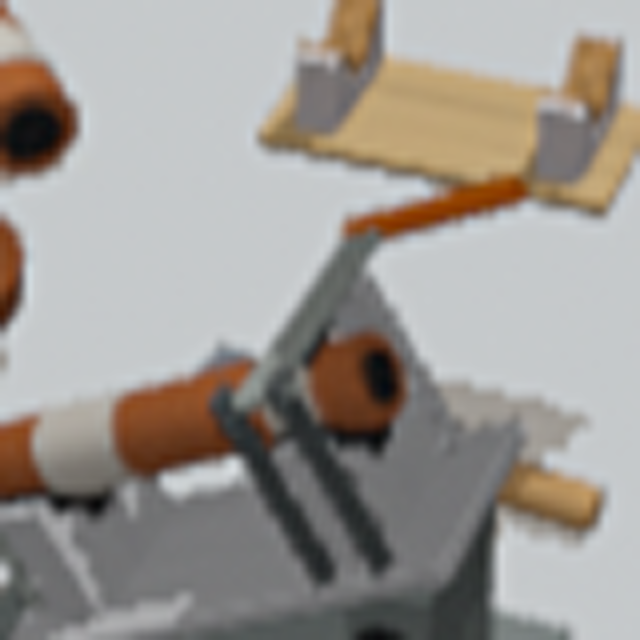

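View pics/h9.png

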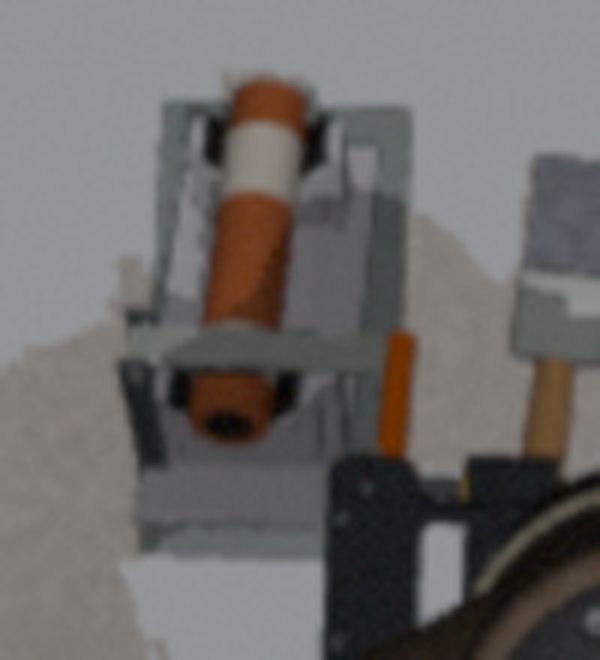

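Run:
```python
from h import *
np.set_printoptions(precision=1,suppress=True)
h=np.radians(-2.1);c=np.sqrt(3)/2
X=np.array([c*np.cos(h),c*np.sin(h),-.5]);Y=np.array([-np.sin(h),np.cos(h),0]);Z=np.cross(X,Y);S=np.array([.546,.1494,.1])
for a in(0,.05,.1,.2,.3):
    f=lambda x:S+X*x+Y*(.034-.1*np.cos(a))+Z*(.0215+.1*np.sin(a))
    print(a,np.array(proj("side",f(-.052))),np.array(proj("side",f(-.122))),np.array(proj("top",f(-.052))))
p=tri((247.2,226.2),(288.8,233.2))[0];q=(p-S);print(q@X*1e3,q@Y*1e3,q@Z*1e3)
```

```text
0 [289.2 235. ] [310.3 229.4] [246.9 227.6]
0.05 [288.3 233.6] [309.5 227.9] [246.7 226.4]
0.1 [287.4 232.2] [308.6 226.5] [246.5 225.2]
0.2 [285.6 229.6] [306.8 223.7] [245.7 222.9]
0.3 [283.6 227.2] [304.8 221.3] [244.4 220.5]
-52.39443631385457 -67.2278333061835 26.91653625564237
```

By projection the strap is at 0 to 0.05 rad. I press it from above with shut fingers to be sure.

```bash
python3 -m handwheel '[[[0.25,0.55,0,0],[0.25,0.55,0,0],[0.2,0.55,0,0],[0.2,0.5,0,0],[0,0,0,0],[0,0,0,0]]]' 0
python3 st.py
```

```text
time_s: 27.65
tcp_pos: [0.4682, 0.0936, 0.2555]
eef_rot: [-72.2, 85.1, 16.0]
contact_force: [0.0, -0.1, -0.3]
gripper_width: 0.0015
27.65 [0.4682 0.0936 0.2555] approach [ 0.0817  0.0234 -0.9964] jaw 88.19222451868642 [ 0.0252 -0.0579 -0.2524] 0.0014556871632976365
```

```bash
python3 -m handwheel '[[[-0.05,-0.2,-0.5,0],[-0.05,0,-0.5,0],[-0.05,-0.05,-0.4,0],[0,0,0,0]]]'
python3 st.py
python3 -m handwheel '[[[-0.02,0,-0.12,0],[0,0,0,0]]]'
python3 st.py
```

```text
time_s: 28.05
tcp_pos: [0.4617, 0.0831, 0.1976]
eef_rot: [-72.3, 85.1, 15.9]
contact_force: [-0.8, 0.0, 0.4]
gripper_width: 0.0008
28.05 [0.4617 0.0831 0.1976] approach [ 0.0815  0.0232 -0.9964] jaw 88.23804047672141 [-0.7976  0.0299  0.3683] 0.0008058522906584514
time_s: 28.25
tcp_pos: [0.4613, 0.0829, 0.1934]
eef_rot: [-72.4, 85.1, 15.7]
contact_force: [0.4, -0.4, 0.7]
gripper_width: 0.0002
28.25 [0.4613 0.0829 0.1934] approach [ 0.0822  0.0232 -0.9963] jaw 88.22427823909199 [ 0.3596 -0.4044  0.685 ] 0.00018944936339901017
```

```bash
python3 -m handwheel '[[[0,0,-0.12,0],[0,0,0,0]]]'
python3 -m handwheel '[[[0,0,-0.1,0],[0,0,0,0]]]'
python3 -m handwheel '[[[0,0,-0.1,0],[0,0,0,0]]]'
```

```text
time_s: 28.45
tcp_pos: [0.4624, 0.0834, 0.1898]
eef_rot: [-72.1, 84.9, 16.0]
contact_force: [-0.9, -0.8, 0.3]
gripper_width: 0.0005
time_s: 28.65
tcp_pos: [0.4629, 0.0834, 0.1876]
eef_rot: [-72.5, 84.9, 15.7]
contact_force: [-5.4, -0.4, 9.0]
gripper_width: 0.0004
time_s: 28.85
tcp_pos: [0.4657, 0.0831, 0.1867]
eef_rot: [-74.0, 84.5, 14.3]
contact_force: [1.1, -3.9, 2.6]
gripper_width: 0.0004
```

The contact is stiff: 10 N normal to the slope at z = 0.187, against about 1 N hinge friction, so the strap is down on the tube. I retreat and check.

```bash
python3 -m handwheel '[[[0,0,-0.1,0],[0,0,0,0]]]'
python3 -m handwheel '[[[0,0,0.5,0],[0,0,0.7,0],[0,0,0.8,0],[-0.3,-0.7,0.3,0],[-0.3,-0.8,0,0],[-0.2,-0.9,0,0],[0,-0.9,0,0],[0,0,0,0]]]'
python3 -m handwheel '[[[0,-0.9,0,0],[0,-0.9,0,0],[0,-0.9,0,0],[0,0,0,0],[0,0,0,0]]]'
python3 - <<'E'
from h import *
a=vision.capture("side");cv2.imwrite("pics/s9.png",a);crop("s",a,225,205,325,305,7,"pics/i1.png")
a=vision.capture("top");cv2.imwrite("pics/t9.png",a)
E
python3 st.py
```

```text
time_s: 29.05
tcp_pos: [0.4677, 0.0828, 0.1855]
eef_rot: [-74.8, 84.2, 13.6]
contact_force: [-1.5, -2.7, 5.1]
gripper_width: 0.0005
time_s: 29.85
tcp_pos: [0.4344, -0.0524, 0.282]
eef_rot: [-74.9, 84.0, 13.7]
contact_force: [-0.1, 0.4, -0.8]
gripper_width: 0.0006
time_s: 30.35
tcp_pos: [0.4346, -0.1637, 0.2823]
eef_rot: [-74.6, 83.9, 14.0]
contact_force: [0.8, -0.3, 0.4]
gripper_width: 0.0002
30.45 [ 0.4347 -0.1628  0.2824] approach [ 0.1035  0.0258 -0.9943] jaw 88.7666832096764 [ 0.9746  0.2456 -0.3332] 0.0003378765479600937
```

View pics/i1.png

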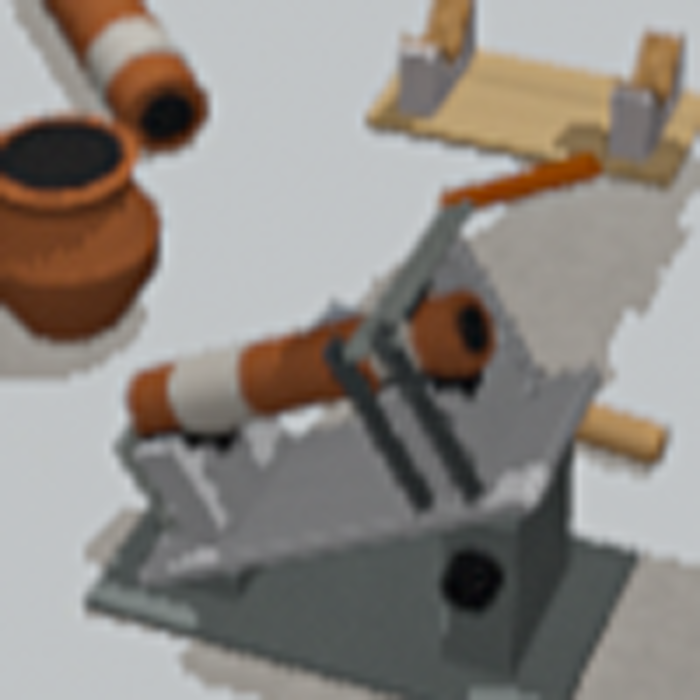

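View pics/t9.png

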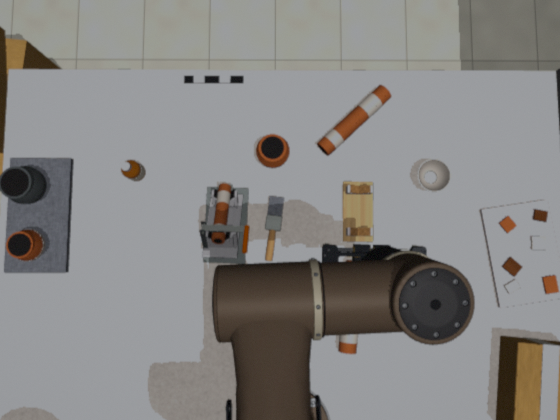

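The tube lies in both V's and the strap lies across it, with its low bar end at (288.9,233.6) in the side view (about 0 rad). Jar (272,150), bottle (131,170), dish (430,175) and brush (273,225) are where they were, and the robot touches nothing.

```bash
python3 -c "
from plant import close_job
print(close_job())"
```

```text
the job is handed in; nothing more can be done
None
```

The clay tube is in both V saddles of the examination stand, the clamp strap is down across it, and I handed the job in at about 30 s. No verdict was reported.

- **Strap opened first:** Before moving the tube, I pushed the strap from about 2.46 rad to about 2.9 rad. The gripper's wide beam would otherwise have hit it while laying the tube in.
- **Tube:** I took the smallest tube from the rest, gripping it about 23 mm off its middle. I lowered it onto the stand so it pivoted in the grip to the slope, and let go only once it was down. The pictures show its middle at about seat x = +2 mm, so its low end is about 4 mm short of the stop.
- **Strap:** I swung it over by the orange grip bar, let go, then pressed it from above with shut fingers. The push met about 10 N of stiff resistance, well above the hinge's roughly 1 N. The last picture puts it at about 0 rad.
- **Other items:** Jar, bottle, dish and brush are unmoved in the last top view. The arm is clear and touching nothing.

**Disagreements:**
- Points in the side view came out about 1 px (2 mm) higher than my computed positions. I put this down to calibration.
- The tool tilted up to about 6° during slow pressing moves, and the fingers slipped a few mm down the tube after it had seated. This had no visible effect on the result.

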